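# Put the meter kit away on charge

## Robot

A 7-joint arm with a two-finger parallel gripper is mounted at the origin on the work surface. World frame = base frame: x ahead of the robot, y to its left, z up, the work surface at z = 0. Lengths are in m, angles in degrees, forces in N, time in s.
With the tool pointing down it reaches from about 0.425 to 0.875 m from the base axis. Payload 4.7 kg.
Tool frame: the origin (TCP) lies at the centre of the arm's flange, where the gripper is bolted on; the fingertips stand 182 mm ahead of it and the grasp point (between the pads) lies 164 mm ahead of it (env.grip_depth is the distance from the TCP to the grasp point, in m); z points along the fingers, y is the line along which they close (so a half turn about z gives the same grasp; the last joint's range is limited). The gripper opens to 87 mm and grips with 3 to 60 N. Pads are 19 mm wide; open, the fingers measure 117 mm over their backs; the gripper's body (75 mm by 190 mm) begins 51 mm behind the grasp point.
Start: joints at [77.183, 18.392, -4.016, 83.108, 1.295, 78.541, -3.26], TCP at [0.153, -0.632, 0.405] pointing down, gripper open.
Joint ranges: [-163.93, 163.93], [-17.29, 119.83], [-79.2, 71.16], [3.27, 140.29], [-89.18, 269.18], [5.43, 117.66], [-154.24, 154.24]. Speed limits (degrees/s): [147.25, 147.25, 180, 180, 180, 180, 180].

## Interface

Orientations are given as [roll, pitch, yaw] about the fixed x, y, z axes, in that order (R = Rz(yaw) Ry(pitch) Rx(roll)).
In Python, from cell import env gives the robot as it stands. The module is installed in compiled form; this text tells all that it offers.
- The arm moves only by the tool send_rows, never from a script. Its arguments are lists of equal length, an entry for each row: "xyz": the shift along the tool's x, y, z in m, a list of three; "rotation": the turn, a rotation vector about the tool's x, y, z in rad, a list of three; "jaw": the opening, from 0 (shut) to 1 (fully open). A call has 1 to 20 rows; each row shifts and turns the commanded pose from where the row before left it, along the tool's axes as they then stand; what a row does not reach is not made up. A row lasts 1/10 s, in which the tool goes at most 50 mm and 8.59 degrees, less where a joint would pass 70% of its speed; a pose out of reach is approached as far as the arm can. A call is refused whole if a number of a shift passes 0.05 or a number of a turn 0.15, either way. A call with a gripper value outside its range is refused whole. The fingers move at their own pace and stop on an object; "newtons" is the grip in N (left out, the last holds). Time passes only in rows, so rows that do not move let the fingers close. It gives the time, the measured TCP pose, the force, the opening and the grip force at its end, in the units of the state.
- env.get_obs(): the state, without advancing time (a new reading comes with each control period).
- env.read_camera(name): name is "scene" or "top" or "wrist"; returns a dict with "image" (384x512x3 uint8, blue, green, red), "fx", "fy", "cx", "cy" (pixels), "R" (3x3) and "t" (3): a world point X has camera coordinates R X + t. Camera axes: x right, y down, z forward; pixel columns grow to the right and rows downward; lengths in m; the calibration is good to about 2 mm. The wrist camera is an equidistant fisheye: a pixel r from the principal point sees the ray r / f radians off the axis. A picture is of the moment at which its call begins. There is no depth.
- env.sign_off(): hands the job in; it is judged then, once.
The state is a dict: "time_s": time; "qpos": joint angles; "joint_velocities": joint speeds; "effort": joint torques, N m; "tool_pos": TCP position; "tool_rot": TCP orientation; "force": force on the tool from outside, world axes, zero at the start; "wrist_torque": the same for the moment, N m; "grip_width": finger opening in m; "grasp_force": force on a finger pad.
Only numpy, scipy, OpenCV 4.12 (cv2) and the standard library are available. Lean on these libraries where they do the work, as an engineer would, in place of code of your own. Each camera call takes 0.05 s, during which the arm holds its last target. There are 200 camera calls.

## Task

The lesson is over, put the kit away. Flip the charger's toggle to off (towards the loading side), slide every battery pack on the bench onto a free shoe until the detent clicks behind it and it is fully home, and only then flip the toggle back to on; also lay every handheld meter face up, flat and square in a pocket of the black-lined tray. Leave the other things on the bench where they are.

Things in the scene. Friction and masses are not known exactly. Their poses are not given: they have to be found in the camera images.
- pack0: Battery pack: black block 56 (x) x 40 (y) mm on a grey foot plate 60 (x) x 56 (y) x 7 mm; 55 mm high in all, 0.45 kg. Origin: centre of its underside, z up. Alike after a half turn. Grip the block across its 40 mm (y), fingertips 17 mm or more above its underside to clear the shoe's lips. May be absent (None from the start). Packs are alike: any pack on any shoe.
- pack1: Battery pack: black block 56 (x) x 40 (y) mm on a grey foot plate 60 (x) x 56 (y) x 7 mm; 55 mm high in all, 0.45 kg. Origin: centre of its underside, z up. Alike after a half turn. Grip the block across its 40 mm (y), fingertips 17 mm or more above its underside to clear the shoe's lips. May be absent (None from the start). Packs are alike: any pack on any shoe.
- pack2: Battery pack: black block 56 (x) x 40 (y) mm on a grey foot plate 60 (x) x 56 (y) x 7 mm; 55 mm high in all, 0.45 kg. Origin: centre of its underside, z up. Alike after a half turn. Grip the block across its 40 mm (y), fingertips 17 mm or more above its underside to clear the shoe's lips. May be absent (None from the start). Packs are alike: any pack on any shoe.
- meter0: Handheld meter, face up: white T-shaped slab 120 (x) x 32 mm thick, 0.22 kg; body 46 mm wide (x -60 to +24 mm), head with green display 66 mm wide (x +24 to +60). Origin: middle of its length, underside; z up; centre of mass at x +5. Grip the body across its 46 mm, tips 17 mm or more above its underside to clear the tray. May be absent (None from the start). Any meter in any pocket.
- meter1: Handheld meter, face up: white T-shaped slab 120 (x) x 32 mm thick, 0.22 kg; body 46 mm wide (x -60 to +24 mm), head with green display 66 mm wide (x +24 to +60). Origin: middle of its length, underside; z up; centre of mass at x +5. Grip the body across its 46 mm, tips 17 mm or more above its underside to clear the tray. May be absent (None from the start). Any meter in any pocket.
- meter2: Handheld meter, face up: white T-shaped slab 120 (x) x 32 mm thick, 0.22 kg; body 46 mm wide (x -60 to +24 mm), head with green display 66 mm wide (x +24 to +60). Origin: middle of its length, underside; z up; centre of mass at x +5. Grip the body across its 46 mm, tips 17 mm or more above its underside to clear the tray. May be absent (None from the start). Any meter in any pocket.
- charger: Fixed grey charger. Origin at bench height, +x = the way packs slide home, z up. Floor plate 14 mm above the bench, x -75 to +105 mm. Three shoes at y +75, 0, -75 mm: slot 59 mm wide between walls with rounded noses (x -28 to +71.5), lips above (x -22 on; 44 mm gap; 9 to 13 mm above the floor plate). Before the walls a bare apron. Stop at x +71.5: rear housing, 42 mm high. Slippery.
- shoe0_home (a point): Where the origin of a pack lies when fully home on shoe 0: on the floor plate, x +41.5, y +75 mm in the charger's frame, axes as the charger's; pack's x along this x (either way). To load, set the pack on the apron 104 mm before this point, then slide it +x under the lips and over the detent roller (about 10 N) to the stop.
- detent0 (a joint): Spring roller in the floor of shoe 0, at x +2.5 mm of the charger: 0 = stands 4 mm proud, 0.004 = pressed flat by a foot passing over it. Behind a pack that is home it springs up (below 0.0025) and holds it; a pack that has not passed it is 9 mm or more short of home.
- shoe1_home (a point): Where the origin of a pack lies when fully home on shoe 1: on the floor plate, x +41.5, y +0 mm in the charger's frame, axes as the charger's; pack's x along this x (either way). To load, set the pack on the apron 104 mm before this point, then slide it +x under the lips and over the detent roller (about 10 N) to the stop.
- detent1 (a joint): Spring roller in the floor of shoe 1, at x +2.5 mm of the charger: 0 = stands 4 mm proud, 0.004 = pressed flat by a foot passing over it. Behind a pack that is home it springs up (below 0.0025) and holds it; a pack that has not passed it is 9 mm or more short of home.
- shoe2_home (a point): Where the origin of a pack lies when fully home on shoe 2: on the floor plate, x +41.5, y -75 mm in the charger's frame, axes as the charger's; pack's x along this x (either way). To load, set the pack on the apron 104 mm before this point, then slide it +x under the lips and over the detent roller (about 10 N) to the stop.
- detent2 (a joint): Spring roller in the floor of shoe 2, at x +2.5 mm of the charger: 0 = stands 4 mm proud, 0.004 = pressed flat by a foot passing over it. Behind a pack that is home it springs up (below 0.0025) and holds it; a pack that has not passed it is 9 mm or more short of home.
- switch (a joint): Charger's toggle lever: 0 = off, leaning to the charger's -x (loading side); 1.0 = on, leaning to its +x; stays where it is left; about 1 N at the knob moves it.
- switch_tip (a point): Centre of the lever's black ball knob (26 mm across), 60 mm from its hinge, which lies 22 mm above the bench, along the charger's y, at x 0, y -139 mm in the charger's frame (its right end). The knob travels 58 mm from off to on.
- tray: Fixed tray with black liner, 156 (x) x 300 (y) x 20 mm high, three T-shaped pockets side by side at y +95, 0 and -95 mm. Origin: centre of its underside. Each pocket is 14 mm deep (floor 6 mm above the bench), 3 mm larger than a meter all round; wide (head) end towards the tray's +x.
- pocket0 (a point): Centre of the floor of pocket 0 (6 mm above the bench), axes as the tray's: a seated meter's origin lies here with its x along this x, and its top stands 18 mm above the tray.
- pocket1 (a point): Centre of the floor of pocket 1 (6 mm above the bench), axes as the tray's: a seated meter's origin lies here with its x along this x, and its top stands 18 mm above the tray.
- pocket2 (a point): Centre of the floor of pocket 2 (6 mm above the bench), axes as the tray's: a seated meter's origin lies here with its x along this x, and its top stands 18 mm above the tray.
- bottle: White plastic bottle, 84 mm diameter, 250 mm high; bystander, origin at its underside.
- beaker: Glass beaker 60 mm diameter, 70 mm high; bystander, origin at its underside.
- padlock: Steel padlock lying flat, 71 x 40 x 20 mm; bystander.
- pen: Yellow pen lying on the bench, 145 x 10 x 10 mm; bystander.
- tub: White tub 80 mm diameter, 130 mm high; bystander.
There are look-alikes about, which are no part of the job. Leave any red look-alike of the meter2 alone.

How it is judged (in metres and radians):
On the way, in this order (a step that is already met when the one before it is completed fails the run):
1. the charger is switched off before the packs go on (value of joint switch below 0.2 rad), for 0.2 s.
2. every pack present is home on a shoe, held by its detent (((horizontal distance between pack0 and shoe0_home below 0.005 m and z of pack0 in the frame of shoe0_home between -0.004 and 0.004 m and angle between pack0's own z axis and vertical below 0.08 rad and value of joint detent0 below 0.0025 m) or (horizontal distance between pack0 and shoe1_home below 0.005 m and z of pack0 in the frame of shoe1_home between -0.004 and 0.004 m and angle between pack0's own z axis and vertical below 0.08 rad and value of joint detent1 below 0.0025 m) or (horizontal distance between pack0 and shoe2_home below 0.005 m and z of pack0 in the frame of shoe2_home between -0.004 and 0.004 m and angle between pack0's own z axis and vertical below 0.08 rad and value of joint detent2 below 0.0025 m)) and ((horizontal distance between pack1 and shoe0_home below 0.005 m and z of pack1 in the frame of shoe0_home between -0.004 and 0.004 m and angle between pack1's own z axis and vertical below 0.08 rad and value of joint detent0 below 0.0025 m) or (horizontal distance between pack1 and shoe1_home below 0.005 m and z of pack1 in the frame of shoe1_home between -0.004 and 0.004 m and angle between pack1's own z axis and vertical below 0.08 rad and value of joint detent1 below 0.0025 m) or (horizontal distance between pack1 and shoe2_home below 0.005 m and z of pack1 in the frame of shoe2_home between -0.004 and 0.004 m and angle between pack1's own z axis and vertical below 0.08 rad and value of joint detent2 below 0.0025 m)) and ((horizontal distance between pack2 and shoe0_home below 0.005 m and z of pack2 in the frame of shoe0_home between -0.004 and 0.004 m and angle between pack2's own z axis and vertical below 0.08 rad and value of joint detent0 below 0.0025 m) or (horizontal distance between pack2 and shoe1_home below 0.005 m and z of pack2 in the frame of shoe1_home between -0.004 and 0.004 m and angle between pack2's own z axis and vertical below 0.08 rad and value of joint detent1 below 0.0025 m) or (horizontal distance between pack2 and shoe2_home below 0.005 m and z of pack2 in the frame of shoe2_home between -0.004 and 0.004 m and angle between pack2's own z axis and vertical below 0.08 rad and value of joint detent2 below 0.0025 m))), for 0.3 s.
3. then the charger's switch is on (value of joint switch above 0.8 rad), for 0.2 s.
At the end, for the whole second after the job is handed in: Each pack present within 5 mm of a shoe's home point (4 mm in height), upright to 0.08 rad, its detent below 2.5 mm; each meter present within 6 mm of a pocket's centre, under 3 mm above its floor, level to 0.05 rad, square to 0.1; switch beyond 0.8 rad; all at rest (all of step 2 and ((horizontal distance between meter0 and pocket0 below 0.006 m and z of meter0 in the frame of pocket0 below 0.003 m and angle between meter0's own z axis and vertical below 0.05 rad and angle between the x axis of meter0 and the x axis of pocket0, either way round below 0.1 rad) or (horizontal distance between meter0 and pocket1 below 0.006 m and z of meter0 in the frame of pocket1 below 0.003 m and angle between meter0's own z axis and vertical below 0.05 rad and angle between the x axis of meter0 and the x axis of pocket1, either way round below 0.1 rad) or (horizontal distance between meter0 and pocket2 below 0.006 m and z of meter0 in the frame of pocket2 below 0.003 m and angle between meter0's own z axis and vertical below 0.05 rad and angle between the x axis of meter0 and the x axis of pocket2, either way round below 0.1 rad)) and ((horizontal distance between meter1 and pocket0 below 0.006 m and z of meter1 in the frame of pocket0 below 0.003 m and angle between meter1's own z axis and vertical below 0.05 rad and angle between the x axis of meter1 and the x axis of pocket0, either way round below 0.1 rad) or (horizontal distance between meter1 and pocket1 below 0.006 m and z of meter1 in the frame of pocket1 below 0.003 m and angle between meter1's own z axis and vertical below 0.05 rad and angle between the x axis of meter1 and the x axis of pocket1, either way round below 0.1 rad) or (horizontal distance between meter1 and pocket2 below 0.006 m and z of meter1 in the frame of pocket2 below 0.003 m and angle between meter1's own z axis and vertical below 0.05 rad and angle between the x axis of meter1 and the x axis of pocket2, either way round below 0.1 rad)) and ((horizontal distance between meter2 and pocket0 below 0.006 m and z of meter2 in the frame of pocket0 below 0.003 m and angle between meter2's own z axis and vertical below 0.05 rad and angle between the x axis of meter2 and the x axis of pocket0, either way round below 0.1 rad) or (horizontal distance between meter2 and pocket1 below 0.006 m and z of meter2 in the frame of pocket1 below 0.003 m and angle between meter2's own z axis and vertical below 0.05 rad and angle between the x axis of meter2 and the x axis of pocket1, either way round below 0.1 rad) or (horizontal distance between meter2 and pocket2 below 0.006 m and z of meter2 in the frame of pocket2 below 0.003 m and angle between meter2's own z axis and vertical below 0.05 rad and angle between the x axis of meter2 and the x axis of pocket2, either way round below 0.1 rad)) and linear speed of each of pack0, pack1, pack2, meter0, meter1, meter2 below 0.02 m/s and value of joint switch above 0.8 rad); the robot touches nothing.
It fails at once if a bystander (bottle, beaker, padlock, pen or tub) is pushed more than 60 mm (distance of any of bottle, beaker, padlock, pen, tub from where it was at the start of the episode above 0.06 m).
Of pack0, pack1, pack2 only 2 to 3 are there at a start; the rules pass over those that are not, and their reading is None.
Of meter0, meter1, meter2 only 2 to 3 are there at a start; the rules pass over those that are not, and their reading is None.
At some moment in a run one of pack0, pack1, pack2, meter0, meter1, meter2 may be knocked a few centimetres aside while the robot is not near it.
Once in a run the grip may slacken for a moment while it holds something.
It also fails if it takes over 210 s, if anything falls off the work surface, if the arm or the gripper's body presses on something with over 40 N, if the wrist force passes 120 N, or if a joint passes its speed limit or range.

## Working session

There is one attempt and no reset: what is moved stays moved. The work goes in short steps, Python scripts to look and compute and a tool call to move; the robot and the scene stay as the last step left them, time stands still between calls to the robot, and variables do not carry over. Pictures are saved under pics/ and viewed, at most 14 in all, crops included, and the job is handed in when it is done.

Besides the shell and the picture viewer there is one more tool, called after "Call:" as a command line: name --argument value ..., lists and objects as JSON in quotes. send_rows: Moves the arm, as the interface text tells. Its arguments: {"type":"object","properties":{"xyz":{"type":"array"},"rotation":{"type":"array"},"jaw":{"type":"array"},"newtons":{"type":"number"}},"required":["xyz","rotation","jaw"]}

```bash
ls; mkdir -p pics; python3 - <<'E'
from cell import env
import cv2,pickle
o=env.get_obs(); print({k:o[k] for k in('time_s','tool_pos','tool_rot','grip_width')})
for n in('scene','top'):
    c=env.read_camera(n); cv2.imwrite(f'pics/{n}0.png',c['image']); pickle.dump(c,open(f'{n}0.pkl','wb'))
    print(n,c['fx'],c['fy'],c['cx'],c['cy'],c['R'],c['t'])
E
```

```text
pics
{'time_s': 0.0, 'tool_pos': array([ 0.15301138, -0.63150664,  0.40365337]), 'tool_rot': array([-1.79888588e+02,  5.51081528e-03,  1.36243997e+01]), 'grip_width': 0.08678040131391979}
scene 395.0162030423178 395.0162030423178 252.34709227150472 187.61534697427214 [[-0.10111121  0.99471307  0.01795662]
 [ 0.57928689  0.07353837 -0.81179974]
 [-0.8088283  -0.07168002 -0.58365979]] [ 0.03355679 -0.24098459  1.79541465]
top 412.0562746383388 412.0562746383388 255.80342594525118 189.29867945134407 [[-0.0767717  -0.99704051  0.00403957]
 [-0.97258243  0.07399518 -0.22047252]
 [ 0.21952112 -0.02085487 -0.97538482]] [0.02142727 0.49242829 1.41703767]
```

```bash
python3 - <<'E'
import cv2
for n in('scene','top'):
    i=cv2.imread(f'pics/{n}0.png'); cv2.imwrite(f'pics/{n}0b.png',cv2.resize(i,(800,600),interpolation=cv2.INTER_CUBIC))
E
```

```text
(no output)
```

View pics/top0b.png

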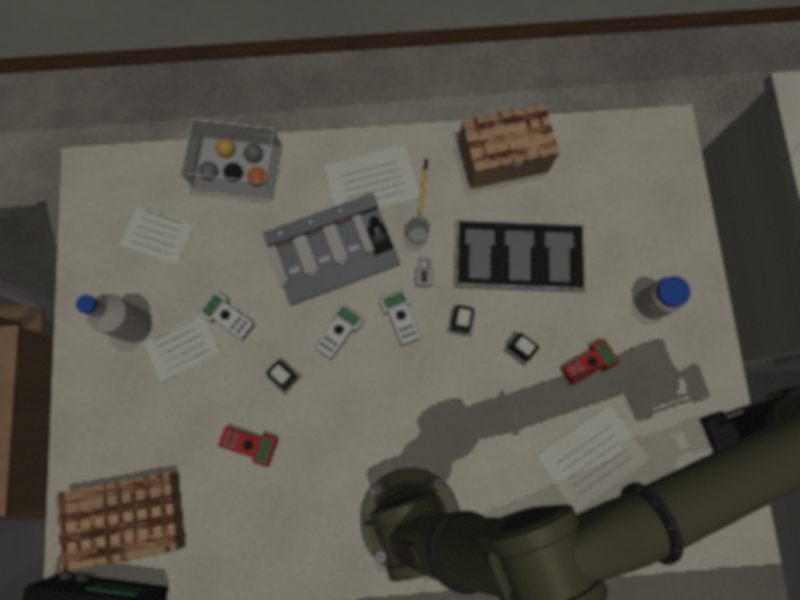

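View pics/scene0b.png

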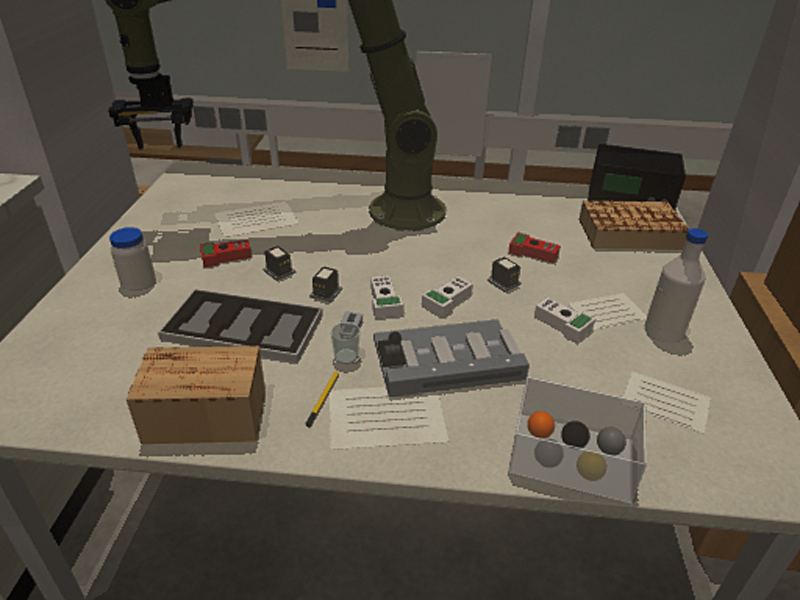

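```bash
cat > h.py <<'E'
import numpy as np, cv2, pickle
from scipy.spatial.transform import Rotation as Ro
def unproj(c,u,v,z,fish=False):
    R=np.array(c['R']);t=np.array(c['t'])
    x=(u-c['cx'])/c['fx'];y=(v-c['cy'])/c['fy']
    if fish:
        r=np.hypot(x,y);d=np.array([x/r*np.sin(r),y/r*np.sin(r),np.cos(r)]) if r>1e-9 else np.array([0,0,1.])
    else: d=np.array([x,y,1.])
    d=R.T@d;o=-R.T@t
    return o+d*(z-o[2])/d[2]
def proj(c,X,fish=False):
    p=np.atleast_2d(X)@np.array(c['R']).T+np.array(c['t'])
    if fish:
        n=np.hypot(p[:,0],p[:,1])+1e-12;th=np.arctan2(n,p[:,2]);q=p[:,:2]/n[:,None]*th[:,None]
    else: q=p[:,:2]/p[:,2:]
    return q*[c['fx'],c['fy']]+[c['cx'],c['cy']]
def plan(pos,yaw):
    """shift in current tool axes (after turn) and turn about tool z (pointing down, rad) to reach pos, yaw deg"""
    from cell import env
    o=env.get_obs(); r=o['tool_rot']; y0=r[2]
    dy=(yaw-y0+90)%180-90
    Rt=Ro.from_euler('xyz',[180,0,y0+dy],degrees=True).as_matrix()
    print('at',np.round(o['tool_pos'],4),np.round(r,2),'q',np.round(o['qpos'],0),'turn z',round(-np.radians(dy),3),'| shift after turn',np.round(Rt.T@(np.array(pos)-o['tool_pos']),4),'t',round(o['time_s'],2),'F',np.round(o['force'],1),'w',round(o['grip_width'],4))
E
python3 - <<'E'
from h import *
c=pickle.load(open('top0.pkl','rb'))
pts=dict(packA=(464,317,.055),packB=(524,346,.055),packC=(284,374,.055),m1body=(239,322,.032),m1head=(214,305,.032),m2body=(332,342,.032),m2head=(349,317,.032),m3body=(404,326,.032),m3head=(396,299,.032),red1=(248,445,.03),red2=(590,360,.03),
trTL=(458,222,.02),trTR=(583,226,.02),trBR=(583,289,.02),trBL=(456,286,.02),chTL=(265,237,.042),chTR=(375,196,.042),chBR=(398,263,.014),chBL=(292,302,.014),knob=(376,218,.06),lock=(424,272,.02),beak=(417,232,.0),pen=(422,190,.01),tub=(655,305,0))
for k,(u,v,z) in pts.items():
    p=unproj(c,u/1.5625,v/1.5625,z); print(k,np.round(p,3),round(np.hypot(*p[:2]),3))
i=cv2.imread('pics/top0.png')[100:260,110:400]
cv2.imwrite('pics/crop0.png',cv2.resize(i,(800,442),interpolation=cv2.INTER_CUBIC))
E
```

```text
packA [ 0.432 -0.158  0.055] 0.46
packB [ 0.356 -0.286  0.055] 0.457
packC [0.334 0.254 0.055] 0.42
m1body [0.464 0.356 0.032] 0.585
m1head [0.509 0.413 0.032] 0.655
m2body [0.402 0.146 0.032] 0.427
m2head [0.457 0.104 0.032] 0.468
m3body [ 0.426 -0.021  0.032] 0.427
m3head [ 0.491 -0.008  0.032] 0.491
red1 [0.187 0.343 0.03 ] 0.391
red2 [ 0.316 -0.437  0.03 ] 0.54
trTL [ 0.671 -0.171  0.02 ] 0.693
trTR [ 0.639 -0.469  0.02 ] 0.793
trBR [ 0.484 -0.448  0.02 ] 0.659
trBL [ 0.514 -0.151  0.02 ] 0.536
chTL [0.661 0.289 0.042] 0.721
chTR [0.744 0.024 0.042] 0.744
chBR [ 0.582 -0.019  0.014] 0.582
chBL [0.506 0.236 0.014] 0.558
knob [0.682 0.025 0.06 ] 0.682
lock [ 0.554 -0.079  0.02 ] 0.559
beak [ 0.66  -0.071  0.   ] 0.664
pen [ 0.763 -0.092  0.01 ] 0.769
tub [ 0.437 -0.619  0.   ] 0.758
```

View pics/crop0.png

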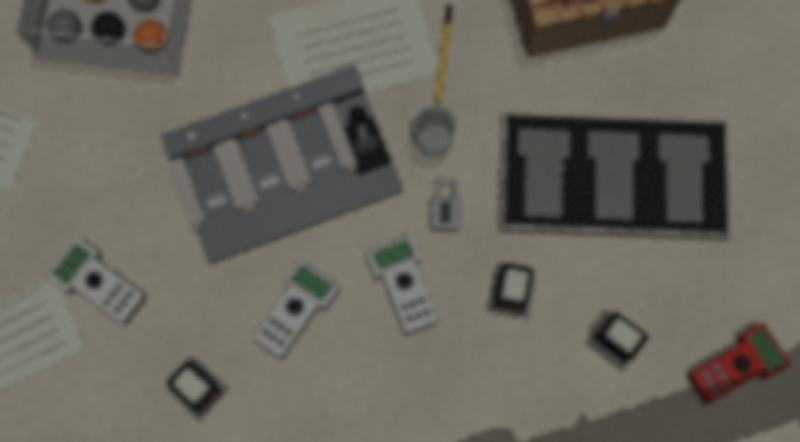

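Candidates: white meters at crop (100,285), (297,312) and (402,285). Packs are at (512,289), (618,337) and (195,388). The red look-alikes, at (740,362) and at zoomed-top (248,445), are excluded. Toggle leaning is unclear yet. I'll move over the work area and look with the wrist camera.

Call:
send_rows --xyz '[[0.035,-0.0315,0],[0.035,-0.0315,0],[0.035,-0.0315,0],[0.035,-0.0315,0],[0.035,-0.0315,0],[0.035,-0.0315,0],[0.035,-0.0315,0],[0.035,-0.0315,0],[0.035,-0.0315,0],[0.035,-0.0315,0],[0.035,-0.0315,0],[0.035,-0.0315,0],[0.035,-0.0315,0],[0.035,-0.0315,0],[0.035,-0.0315,0],[0,0,0],[0,0,0]]' --rotation '[[0,0,0],[0,0,0],[0,0,0],[0,0,0],[0,0,0],[0,0,0],[0,0,0],[0,0,0],[0,0,0],[0,0,0],[0,0,0],[0,0,0],[0,0,0],[0,0,0],[0,0,0],[0,0,0],[0,0,0]]' --jaw '[1,1,1,1,1,1,1,1,1,1,1,1,1,1,1,1,1]'

```text
time_s: 1.8
tool_pos: [0.5522, -0.0476, 0.4041]
tool_rot: [-180.0, 0.1, 13.8]
force: [0.5, -0.4, -0.4]
grip_width: 0.0869
grasp_force: 0.0
```

```bash
python3 - <<'E'
from h import *
from cell import env
plan([.55,-.05,.42],13.6)
c=env.read_camera('wrist'); pickle.dump(c,open('w1.pkl','wb'))
print(c['fx'],c['cx'],c['cy'],-np.array(c['R']).T@c['t'],c['R'])
cv2.imwrite('pics/w1.png',cv2.resize(c['image'],(800,600),interpolation=cv2.INTER_CUBIC))
E
```

```text
at [ 0.5522 -0.0476  0.4041] [-1.7995e+02  7.0000e-02  1.3810e+01] q [ 37.  10. -38.  96.   6.  77. -79.] turn z 0.004 | shift after turn [-0.0027  0.0018 -0.0159] t 1.8 F [ 0.5 -0.4 -0.4] w 0.0869
297.3186396354542 259.45257287782385 189.99754609929866 [ 0.62406373 -0.03030168  0.38346613] [[ 2.38482427e-01 -9.71146389e-01 -9.07554045e-04]
 [-9.34841521e-01 -2.29820047e-01  2.70654905e-01]
 [-2.63054107e-01 -6.36980194e-02 -9.62676009e-01]]
```

View pics/w1.png

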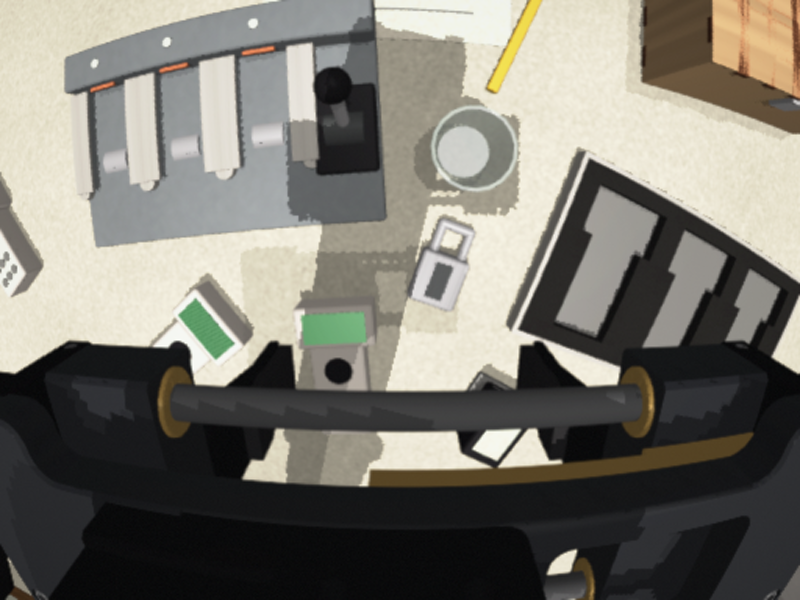

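The wrist view shows the toggle knob at (333,85), leaning to the rear, so it is on. The charger front corners are at (97,245) and (385,218), the tray corner at (583,152), and meters at (335,325) and (208,325). I'll fit the charger and tray models to image edges.

```bash
cat >> h.py <<'E'
from scipy.optimize import least_squares
def fit(cams,segs,p0,rng=8,n=14,iters=6,verbose=True,signs=None):
    """edge-tracking fit of (x,y,yaw rad); cams: list of (cam,fish); segs: list of (A,B) in object frame [m]"""
    p=np.array(p0,float)
    for it in range(iters):
        r=rng if it<2 else max(3,rng//2); data=[]
        for ci,(c,f) in enumerate(cams):
            g=cv2.GaussianBlur(cv2.cvtColor(c['image'],cv2.COLOR_BGR2GRAY),(0,0),.8).astype(np.float32)
            for si,(A,B) in enumerate(segs):
                s=np.linspace(.04,.96,n)[:,None];P=np.array(A)*(1-s)+np.array(B)*s
                q=proj(c,place(p,P),f);tg=np.gradient(q,axis=0);nm=np.c_[-tg[:,1],tg[:,0]]/np.linalg.norm(tg,axis=1)[:,None]
                k=np.arange(-r-1,r+1.01,.25);xy=q[:,None]+k[None,:,None]*nm[:,None]
                v=cv2.remap(g,xy[...,0].astype(np.float32),xy[...,1].astype(np.float32),1)
                d=np.abs(v[:,4:]-v[:,:-4])*np.exp(-(k[2:-2]/r)**2)[None]
                j=d.argmax(1);ok=(d.max(1)>8)&(q.min(1)>3)&(q[:,0]<508)&(q[:,1]<380)
                for i in np.where(ok)[0]: data.append((ci,si,P[i],q[i]+k[j[i]+2]*nm[i],nm[i]))
        def res(p):
            o=[]
            for ci,(c,f) in enumerate(cams):
                D=[d for d in data if d[0]==ci]
                if D: o.append((( proj(c,place(p,np.array([d[2] for d in D])),f)-np.array([d[3] for d in D]))*np.array([d[4] for d in D])).sum(1))
            return np.concatenate(o)
        p=least_squares(res,p,loss='soft_l1',f_scale=.5,x_scale=[.01,.01,.05]).x
    e=res(p)
    if verbose: print('fit',np.round(p[:2],4),'yaw',round(np.degrees(p[2]),2),'n',len(e),'med|e|',round(np.median(np.abs(e)),2),'bysegs',[round(float(np.median([x for x,d in zip(e,sorted(data,key=lambda d:d[0])) if d[1]==s])),1) if any(d[1]==s for d in data) else None for s in range(len(segs))])
    return p
def place(p,P):
    P=np.atleast_2d(P);c,s=np.cos(p[2]),np.sin(p[2])
    return np.c_[p[0]+c*P[:,0]-s*P[:,1],p[1]+s*P[:,0]+c*P[:,1],P[:,2]]
def draw(c,f,segs,p,sc=1.5625,img=None):
    im=cv2.resize(c['image'],None,fx=sc,fy=sc,interpolation=cv2.INTER_CUBIC) if img is None else img
    for A,B in segs:
        s=np.linspace(0,1,20)[:,None];q=proj(c,place(p,np.array(A)*(1-s)+np.array(B)*s),f)
        cv2.polylines(im,[np.int32((q+.5)*sc-.5)],False,(0,0,255),1)
    return im
CH=[((-.015,y,.027),(.068,y,.027)) for y in (.053,.022,-.022,-.053)]+[((-.075,-.15,.014),(-.075,.10,.014)),((.0715,-.1,.042),(.0715,.1,.042))]
t=(.078,.15,.02)
TR=[((-.078,-.15,.02),(-.078,.15,.02)),((.078,-.15,.02),(.078,.15,.02)),((-.078,.15,.02),(.078,.15,.02)),((-.078,-.15,.02),(.078,-.15,.02))]
def box(x0,x1,y0,y1,z): return [((x0,y0,z),(x1,y0,z)),((x1,y0,z),(x1,y1,z)),((x1,y1,z),(x0,y1,z)),((x0,y1,z),(x0,y0,z))]
def poly(pts,z): return [((*pts[i],z),(*pts[(i+1)%len(pts)],z)) for i in range(len(pts))]
MT=poly([(-.06,-.023),(.024,-.023),(.024,-.033),(.06,-.033),(.06,.033),(.024,.033),(.024,.023),(-.06,.023)],.032)
PK=box(-.028,.028,-.02,.02,.055)
E
python3 - <<'E'
from h import *
w=pickle.load(open('w1.pkl','rb'));tp=pickle.load(open('top0.pkl','rb'));sc=pickle.load(open('scene0.pkl','rb'))
for u,v in((97,245),(385,218)): print(unproj(w,u/1.5625,v/1.5625,.014,True))
print('knob',unproj(w,333/1.5625,85/1.5625,.075,True))
for v in ((65,60,.042),(375,0,.042)): print('rear',unproj(w,v[0]/1.5625,v[1]/1.5625,v[2],True))
a=np.radians(16.6)
p0=[.506+.075*np.cos(a)+.106*np.sin(a),.236+.075*np.sin(a)-.106*np.cos(a),a]
print('p0',p0)
p=fit([(w,True)],CH,p0); fit([(tp,False)],CH,p,rng=4)
tr0=[.577,-.31,np.radians(-7)]
q=fit([(w,True)],TR,tr0); fit([(tp,False)],TR,q,rng=4); 
im=draw(w,True,CH,p);im=draw(w,True,TR,q,img=im);cv2.imwrite('pics/f1.png',im)
E
```

```text
[0.50299835 0.24015647 0.014     ]
[ 0.58258959 -0.02341754  0.014     ]
knob [0.66889417 0.02999106 0.075     ]
rear [0.67047369 0.29196613 0.042     ]
rear [0.74568898 0.02290402 0.042     ]
p0 [np.float64(0.6081571600298121), np.float64(0.15584443466206888), np.float64(0.2897246558310587)]
fit [0.6043 0.1559] yaw 17.11 n 84 med|e| 0.25 bysegs [-0.0, -0.2, 0.1, 0.0, -0.1, 0.7]
fit [0.6007 0.1543] yaw 17.18 n 75 med|e| 0.23 bysegs [0.0, 0.0, 0.0, 0.0, -0.2, 0.6]
fit [ 0.5799 -0.3106] yaw -6.56 n 38 med|e| 0.07 bysegs [-0.2, 0.1, 0.0, 0.0]
fit [ 0.5824 -0.3105] yaw -6.52 n 56 med|e| 0.26 bysegs [-0.4, 0.3, -0.2, 0.3]
```

View pics/f1.png

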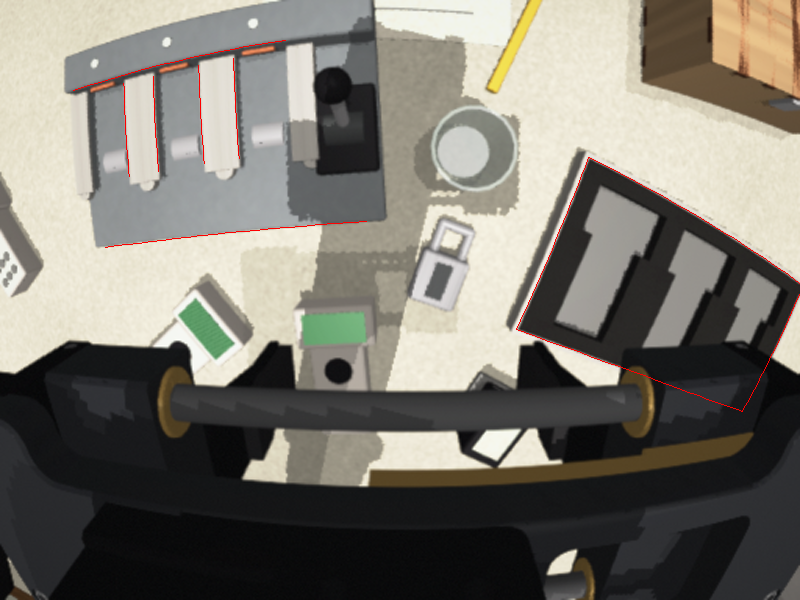

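Call:
send_rows --xyz '[[0,0,0],[0.0432,-0.01,0],[0.0432,-0.01,0],[0.0432,-0.01,0],[0.0432,-0.01,0],[0,0,0],[0,0,0.0405],[0,0,0.0405],[0,0,0.0405],[0,0,0.0405],[0,0,0],[0,0,0],[0,0,0]]' --rotation '[[0,0,-0.058],[0,0,0],[0,0,0],[0,0,0],[0,0,0],[0,0,0],[0,0,0],[0,0,0],[0,0,0],[0,0,0],[0,0,0],[0,0,0],[0,0,0]]' --jaw '[0,0,0,0,0,0,0,0,0,0,0,0,0]'

```text
time_s: 3.15
tool_pos: [0.7066, 0.0391, 0.246]
tool_rot: [179.9, -0.2, 16.9]
force: [-0.1, -0.1, 0.5]
grip_width: 0.0007
grasp_force: 0.0
```

```bash
python3 - <<'E'
from h import *
plan([.7054,.0415,.242],17.1)
E
```

```text
at [0.7066 0.0391 0.246 ] [179.92  -0.24  16.87] q [ 20.  36. -36.  83.  22.  68. -92.] turn z -0.004 | shift after turn [-0.0004 -0.0026  0.004 ] t 3.15 F [-0.1 -0.1  0.5] w 0.0007
```

Call:
send_rows --xyz '[[-0.017,-0.001,0.002],[-0.017,0,0],[-0.017,0,0],[-0.017,0,0],[0,0,0],[0,0,0],[0.015,0,0],[0.01,0,0],[0,0,-0.04],[0,0,-0.04],[-0.02,0,-0.04],[-0.05,0.0,-0.04],[-0.05,0.0,0],[-0.05,0.0,0],[-0.02,0,0],[0,0,0]]' --rotation '[[0,0,0],[0,0,0],[0,0,0],[0,0,0],[0,0,0],[0,0,0],[0,0,0],[0,0,0],[0,0,0],[0,0,0],[0,0,0],[0,0,0],[0,0,0],[0,0,0],[0,0,0],[0,0,0]]' --jaw '[0,0,0,0,0,0,0,0,0,0,1,1,1,1,1,1]'

```text
time_s: 4.75
tool_pos: [0.4916, -0.0247, 0.3929]
tool_rot: [179.8, 0.0, 16.8]
force: [0.4, -0.4, 1.1]
grip_width: 0.0408
grasp_force: 0.0
```

```bash
python3 - <<'E'
from h import *
from cell import env
plan([.432,-.158,.4],17.1)
c=env.read_camera('wrist'); pickle.dump(c,open('w2.pkl','wb'))
t=env.read_camera('top'); pickle.dump(t,open('top2.pkl','wb'))
p=fit([(c,True)],CH,[.6043,.1559,.2986])
q=fit([(c,True)],TR,[.58,-.3106,np.radians(-6.56)],rng=4)
im=draw(c,True,CH,p);cv2.imwrite('pics/w2.png',im)
E
```

```text
at [ 0.4916 -0.0247  0.3929] [1.7981e+02 1.0000e-02 1.6820e+01] q [ 41.   1. -41. 105.   1.  74. -74.] turn z -0.005 | shift after turn [-0.0961  0.1099 -0.0071] t 4.75 F [ 0.4 -0.4  1.1] w 0.0408
fit [0.6037 0.1559] yaw 16.77 n 63 med|e| 0.24 bysegs [0.1, -0.3, -0.0, -0.0, 0.0, None]
fit [ 0.58   -0.3106] yaw -6.63 n 37 med|e| 0.22 bysegs [-0.2, 0.1, 0.0, -0.0]
```

View pics/w2.png

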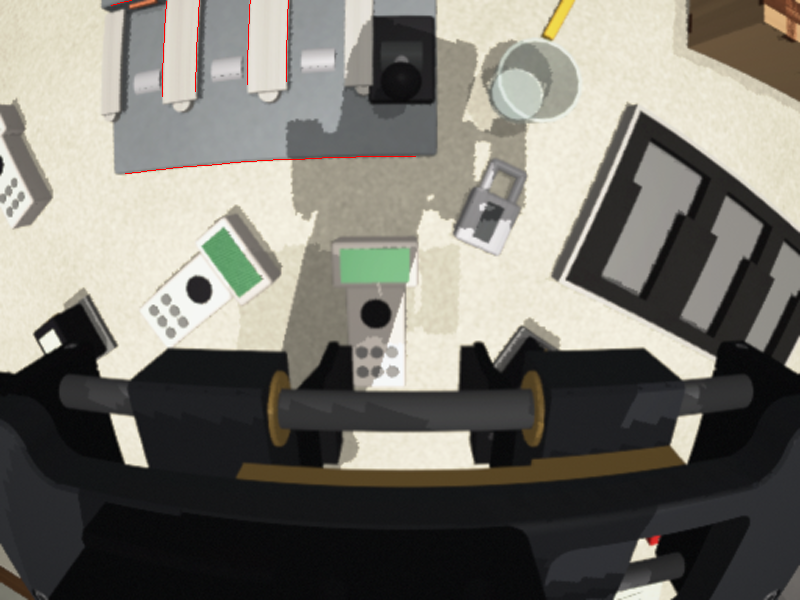

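```bash
cat >> h.py <<'E'
FT=box(-.03,.03,-.028,.028,.007)
E
python3 - <<'E'
from h import *
w=pickle.load(open('w2.pkl','rb'));tp=pickle.load(open('top2.pkl','rb'));sc=pickle.load(open('scene0.pkl','rb'))
D=dict(m1=([.464,.356],[.509,.413]),m2=([.402,.146],[.457,.104]),m3=([.426,-.021],[.491,-.008]))
im=cv2.resize(tp['image'],None,fx=3,fy=3,interpolation=cv2.INTER_CUBIC)
for k,(b,h) in D.items():
    b=np.array(b);h=np.array(h);a=np.arctan2(*(h-b)[::-1]);o=(b+h)/2-.006*np.array([np.cos(a),np.sin(a)])
    print(k);p=fit([(tp,False)],MT,[*o,a],rng=4)
    try:q=fit([(w,True)],MT,p,rng=6)
    except Exception as e: print(e)
    draw(tp,False,MT,p,3,im)
for k,u,yaw in (('A',(512,289),-8),('B',(618,337),-40),('C',(195,388),40)):
    s=800/290; o=unproj(tp,u[0]/s+110,u[1]/s+100,.055)[:2]
    best=None
    for y0 in range(-90,90,15):
        p=fit([(tp,False),(sc,False)],PK+FT,[*o,np.radians(y0)],rng=4,verbose=False)
        # score by gradient support
        c=0
        for cam in(tp,sc):
            g=cv2.GaussianBlur(cv2.cvtColor(cam['image'],6),(0,0),.8).astype(np.float32);G=np.hypot(cv2.Sobel(g,5,1,0),cv2.Sobel(g,5,0,1))
            for A,B in PK+FT:
                t=np.linspace(0,1,15)[:,None];qq=proj(cam,place(p,np.array(A)*(1-t)+np.array(B)*t)).astype(np.float32)
                c+=cv2.remap(G,qq[:,None,0],qq[:,None,1],1).sum()
        if best is None or c>best[0]: best=(c,p)
    print(k,best[0]);p=fit([(tp,False),(sc,False)],PK+FT,best[1],rng=3)
    draw(tp,False,PK+FT,p,3,im)
cv2.imwrite('pics/f2.png',im[440:840,330:1130])
E
```

```text
m1
fit [0.4787 0.3889] yaw 31.98 n 55 med|e| 0.38 bysegs [0.6, -0.2, 0.3, 0.6, 0.2, 0.3, 0.4, 0.6]
fit [0.4719 0.3949] yaw 43.95 n 15 med|e| 0.29 bysegs [-0.2, None, None, None, None, None, None, -0.0]
m2
fit [0.4251 0.1237] yaw -39.65 n 43 med|e| 0.4 bysegs [0.0, None, -1.4, 1.4, -0.3, 0.4, 1.0, -0.4]
fit [0.4255 0.1241] yaw -38.72 n 57 med|e| 0.52 bysegs [-0.3, None, None, 2.7, -0.2, 0.3, 0.3, 2.5]
m3Traceback (most recent call last):
  File "<stdin>", line 7, in <module>
  File "h.py", line 46, in fit
    p=least_squares(res,p,loss='soft_l1',f_scale=.5,x_scale=[.01,.01,.05]).x
      ~~~~~~~~~~~~~^^^^^^^^^^^^^^^^^^^^^^^^^^^^^^^^^^^^^^^^^^^^^^^^^^^^^^^
    return func(*args, **kwargs)
    vector_fun = VectorFunction(
        fun_wrapped,
    ...<6 lines>...
        workers=workers
    )
    self._update_fun()
    ~~~~~~~~~~~~~~~~^^
    self.f = self.fun_wrapped(xp_copy(self.x))
             ~~~~~~~~~~~~~~~~^^^^^^^^^^^^^^^^^
    return np.atleast_1d(self.fun(x))
                         ~~~~~~~~^^^
    return self.f(x, *self.args, **self.kwargs)
           ~~~~~~^^^^^^^^^^^^^^^^^^^^^^^^^^^^^^
  File "h.py", line 45, in res
    return np.concatenate(o)
           ~~~~~~~~~~~~~~^^^
ValueError: need at least one array to concatenate
```

```bash
cat > fo.py <<'E'
from h import *
def score(cams,segs,p):
    c=0
    for cam,f in cams:
        g=cv2.GaussianBlur(cv2.cvtColor(cam['image'],6),(0,0),.8).astype(np.float32);G=np.hypot(cv2.Sobel(g,5,1,0),cv2.Sobel(g,5,0,1))
        for A,B in segs:
            t=np.linspace(0,1,15)[:,None];qq=proj(cam,place(p,np.array(A)*(1-t)+np.array(B)*t),f).astype(np.float32)
            c+=cv2.remap(G,np.ascontiguousarray(qq[:,None,0]),np.ascontiguousarray(qq[:,None,1]),1).sum()
    return c
def gfit(cams,segs,o,yaws,rng=4):
    best=max((fit(cams,segs,[*o,np.radians(y)],rng=rng,verbose=False) for y in yaws),key=lambda p:score(cams,segs,p))
    return fit(cams,segs,best,rng=3)
E
python3 - <<'E'
from fo import *
w=pickle.load(open('w2.pkl','rb'));tp=pickle.load(open('top0.pkl','rb'));sc=pickle.load(open('scene0.pkl','rb'))
D=dict(m1=([.464,.356],[.509,.413]),m2=([.402,.146],[.457,.104]),m3=([.426,-.021],[.491,-.008]))
im=cv2.resize(tp['image'],None,fx=3,fy=3,interpolation=cv2.INTER_CUBIC)
for k,(b,h) in D.items():
    b=np.array(b);h=np.array(h);a=np.arctan2(*(h-b)[::-1]);o=(b+h)/2-.006*np.array([np.cos(a),np.sin(a)])
    print(k);p=gfit([(tp,False),(sc,False)],MT,o,np.degrees(a)+np.array([-10,0,10]))
    draw(tp,False,MT,p,3,im)
    if k!='m1': fit([(w,True)],MT,p,rng=4)
for k,u in (('A',(512,289)),('B',(618,337)),('C',(195,388))):
    s=800/290; o=unproj(tp,u[0]/s+110,u[1]/s+100,.055)[:2]
    print(k);p=gfit([(tp,False),(sc,False)],PK+FT,o,range(-90,90,15))
    draw(tp,False,PK+FT,p,3,im)
cv2.imwrite('pics/f2.png',im[440:840,330:1130])
E
```

```text
m1
fit [0.4861 0.388 ] yaw 44.83 n 153 med|e| 0.51 bysegs [0.3, -0.3, 0.8, 0.3, 0.2, 0.2, 1.2, 0.7]
m2
fit [0.433  0.1353] yaw -35.59 n 139 med|e| 0.5 bysegs [1.2, 0.2, 0.3, 0.8, 1.0, -0.3, 0.3, 0.7]
fit [0.429  0.1335] yaw -31.38 n 58 med|e| 0.48 bysegs [0.2, 0.2, 0.2, 0.9, None, None, 0.4, 0.3]
m3
fit [ 0.4532 -0.0184] yaw 15.76 n 130 med|e| 0.5 bysegs [-0.0, -1.0, 0.7, 1.3, 0.0, 0.3, 0.4, 0.5]
fit [ 0.4475 -0.0149] yaw 19.92 n 62 med|e| 0.87 bysegs [0.6, 1.2, 0.2, -0.5, None, None, 1.0, -0.8]
A
fit [ 0.4335 -0.1529] yaw -98.76 n 207 med|e| 0.65 bysegs [-0.0, 0.9, 0.4, 0.2, -0.4, -0.2, -1.4, 0.7]
B
fit [ 0.3558 -0.2872] yaw -55.93 n 206 med|e| 0.71 bysegs [0.4, 0.4, -0.0, 0.4, -0.4, 0.2, -0.9, -0.1]
C
fit [0.3377 0.2643] yaw -50.16 n 196 med|e| 0.53 bysegs [-0.0, 0.5, 0.3, 0.5, -0.3, -0.1, -1.2, 0.3]
```

View pics/f2.png

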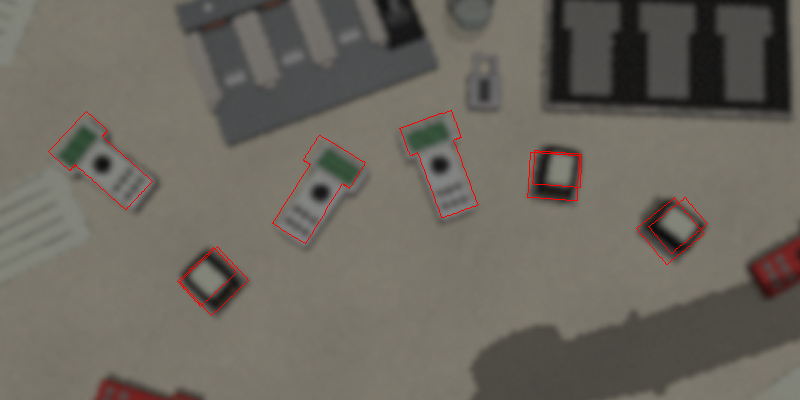

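Call:
send_rows --xyz '[[0.0097,0.0355,-0.005],[0.0097,0.0355,-0.005],[0.0097,0.0355,-0.005],[0.0097,0.0355,-0.005],[0,0,0],[0,0,0],[0,0,0],[0,0,0],[0,0,0],[0,0,0],[0,0,0],[0,0,0],[0,0,0],[0,0,0],[0,0,0],[0,0,0],[0,0,0],[0,0,0],[0,0,0]]' --rotation '[[0,0,0],[0,0,0],[0,0,0],[0,0,0],[0,0,-0.15],[0,0,-0.15],[0,0,-0.15],[0,0,-0.15],[0,0,-0.15],[0,0,-0.15],[0,0,-0.15],[0,0,-0.15],[0,0,-0.15],[0,0,-0.15],[0,0,-0.15],[0,0,-0.15],[0,0,-0.15],[0,0,-0.15],[0,0,-0.15]]' --jaw '[1,1,1,1,1,1,1,1,1,1,1,1,1,1,1,1,1,1,1]'

```text
time_s: 6.75
tool_pos: [0.5733, -0.1482, 0.4119]
tool_rot: [179.8, -0.0, 146.3]
force: [0.0, -0.3, 0.4]
grip_width: 0.0871
grasp_force: 0.0
```

Call:
send_rows --xyz '[[0,0,0],[0,0,0],[0,0,0],[0,0,0],[0,0,0]]' --rotation '[[0,0,-0.15],[0,0,-0.15],[0,0,-0.15],[0,0,-0.15],[0,0,0]]' --jaw '[1,1,1,1,1]'

```text
time_s: 7.25
tool_pos: [0.573, -0.1485, 0.4118]
tool_rot: [179.8, 0.1, -179.7]
force: [0.3, 0.2, 0.0]
grip_width: 0.0868
grasp_force: 0.0
```

```bash
python3 - <<'E'
from h import *
from cell import env
plan([.57,-.15,.4],180)
c=env.read_camera('wrist'); pickle.dump(c,open('w3.pkl','wb'))
cv2.imwrite('pics/w3.png',cv2.resize(c['image'],(800,600),interpolation=cv2.INTER_CUBIC))
E
```

```text
at [ 0.573  -0.1485  0.4118] [ 1.7980e+02  9.0000e-02 -1.7969e+02] q [ 61.  21. -61.  90.  18.  80.  89.] turn z 0.005 | shift after turn [ 0.003  -0.0015  0.0118] t 7.25 F [0.3 0.2 0. ] w 0.0868
```

View pics/w3.png

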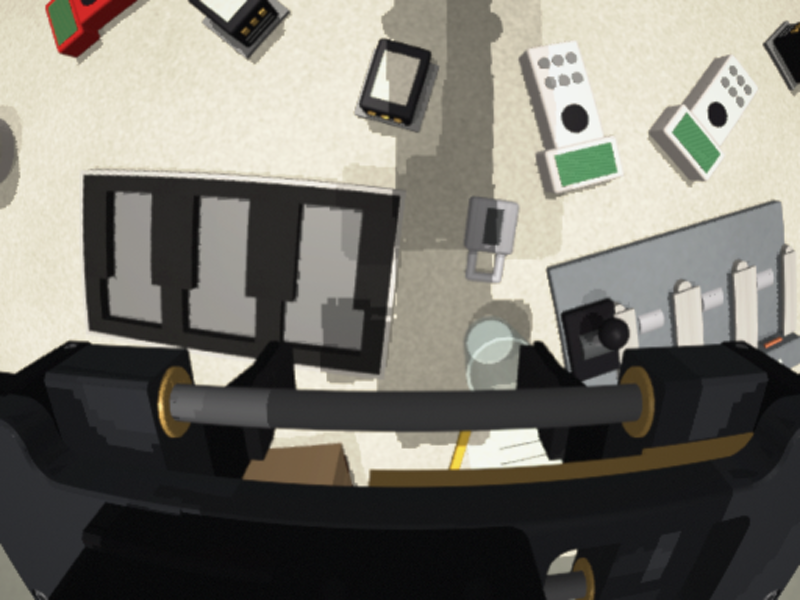

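Wrist view (800 px): pack A at (396,83), pack B (240,10), pack C (785,45), m3 (570,115), m2 (703,118). The toggle is off at (613,333).

```bash
python3 - <<'E'
from fo import *
w=pickle.load(open('w3.pkl','rb'));k=1.5625;C=[(w,True)]
im=cv2.resize(w['image'],None,fx=3,fy=3,interpolation=cv2.INTER_CUBIC)
o=unproj(w,398/k,78/k,.055,True)[:2];print(o)
p=gfit(C,PK+FT,o,range(-20,40,10));draw(w,True,PK+FT,p,3,im)
a=unproj(w,562/k,82/k,.032,True)[:2];b=unproj(w,580/k,165/k,.032,True)[:2];ang=np.arctan2(*(b-a)[::-1]);print(a,b,np.degrees(ang))
p=gfit(C,MT,(a+b)/2-.006*np.array([np.cos(ang),np.sin(ang)]),np.degrees(ang)+np.array([-8,0,8]));draw(w,True,MT,p,3,im)
a=unproj(w,728/k,92/k,.032,True)[:2];b=unproj(w,693/k,143/k,.032,True)[:2];ang=np.arctan2(*(b-a)[::-1]);print(a,b,np.degrees(ang))
p=gfit(C,MT,(a+b)/2-.006*np.array([np.cos(ang),np.sin(ang)]),np.degrees(ang)+np.array([-8,0,8]));draw(w,True,MT,p,3,im)
p=fit(C,TR,[.58,-.3106,np.radians(-6.56)]);draw(w,True,TR,p,3,im)
p=fit(C,CH,[.604,.1559,np.radians(17)]);draw(w,True,CH,p,3,im)
cv2.imwrite('pics/f3.png',cv2.resize(im[0:730,150:1536],(800,421),interpolation=cv2.INTER_AREA))
E
```

```text
[ 0.4325942  -0.15355612]
fit [ 0.4329 -0.1556] yaw -16.12 n 109 med|e| 0.26 bysegs [-0.4, -0.3, -0.0, 0.3, 0.5, 0.1, -0.0, -0.7]
[ 0.42391369 -0.0246028 ] [ 0.4904382  -0.00814993] 13.891661539518697
fit [ 0.4521 -0.0183] yaw 11.71 n 83 med|e| 0.26 bysegs [0.5, -0.2, -0.6, -0.3, -0.4, 0.1, 3.0, 0.1]
[0.4063061  0.14441801] [0.46021154 0.10276792] -37.69150429690402
fit [0.4264 0.128 ] yaw -43.2 n 88 med|e| 0.52 bysegs [0.6, 0.3, -1.4, 1.2, 0.0, 0.0, 3.1, 2.8]
fit [ 0.5802 -0.3102] yaw -6.56 n 55 med|e| 0.24 bysegs [-0.1, 0.2, 0.0, 0.0]
fit [0.601  0.1548] yaw 17.11 n 65 med|e| 0.25 bysegs [0.2, -0.3, -0.1, -0.0, -0.0, 0.2]
```

View pics/f3.png

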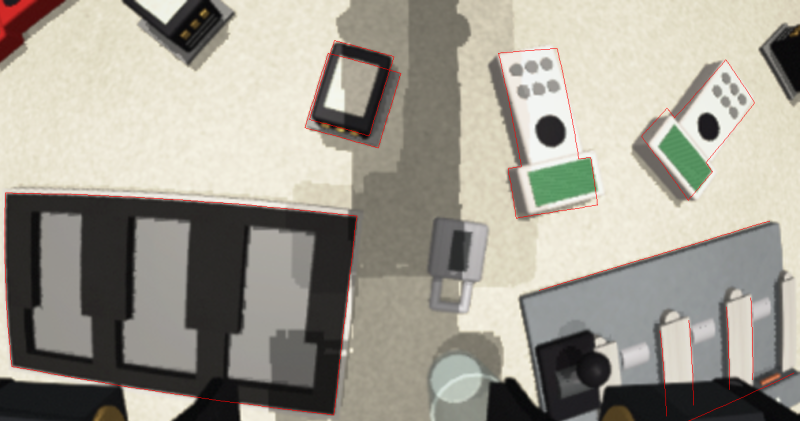

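Call:
send_rows --xyz '[[0,0,0],[0,0,0],[0.0331,-0.0114,0.02],[0.0331,-0.0114,0.02],[0.0331,-0.0114,0.02],[0.0331,-0.0114,0.02],[0,0,0.03],[0,0,0.03],[0,0,0.03],[0,0,0.036],[0,0,0],[0,0,0]]' --rotation '[[0,0,0.145],[0,0,0.14],[0,0,0],[0,0,0],[0,0,0],[0,0,0],[0,0,0],[0,0,0],[0,0,0],[0,0,0],[0,0,0],[0,0,0]]' --jaw '[1,1,1,1,1,1,1,1,1,1,1,1]'

```text
time_s: 8.5
tool_pos: [0.4324, -0.1551, 0.2064]
tool_rot: [179.9, -0.0, 163.9]
force: [0.1, -0.4, 0.7]
grip_width: 0.0868
grasp_force: 0.0
```

```bash
python3 - <<'E'
from h import *
plan([.433,-.1556,.204],164)
E
```

```text
at [ 0.4324 -0.1551  0.2064] [ 1.7988e+02 -2.0000e-02  1.6388e+02] q [ 71.  15. -59. 120.  16.  53.  78.] turn z -0.002 | shift after turn [-0.0007 -0.0003  0.0024] t 8.5 F [ 0.1 -0.4  0.7] w 0.0868
```

Call:
send_rows --xyz '[[0,0,0.002],[0,0,0],[0,0,0],[0,0,0],[0,0,0],[0,0,0],[0,0,-0.03],[0,0,-0.035],[0,0,0]]' --rotation '[[0,0,0],[0,0,0],[0,0,0],[0,0,0],[0,0,0],[0,0,0],[0,0,0],[0,0,0],[0,0,0]]' --jaw '[0,0,0,0,0,0,0,0,0]' --newtons 45

```text
time_s: 9.4
tool_pos: [0.4333, -0.1558, 0.272]
tool_rot: [-179.9, 0.4, 163.9]
force: [0.4, -0.1, -4.2]
grip_width: 0.0393
grasp_force: 45.0
```

```bash
cat >> h.py <<'E'
CP=[.604,.1558,np.radians(17.05)]
TP=[.5805,-.3105,np.radians(-6.56)]
def shoe(k,x=-.0625): return place(CP,[[x,.075-.075*k,0]])[0][:2]
def pocket(k): return place(TP,[[0,.095-.095*k,0]])[0][:2]
E
python3 - <<'E'
from h import *
for k in range(3): print(k,np.round(shoe(k),4),np.round(shoe(k,.0415),4),np.round(pocket(k),4))
plan([*shoe(2),.27],197.05)
E
```

```text
0 [0.5223 0.2092] [0.6217 0.2397] [ 0.5914 -0.2161]
1 [0.5442 0.1375] [0.6437 0.168 ] [ 0.5805 -0.3105]
2 [0.5662 0.0658] [0.6657 0.0963] [ 0.5696 -0.4049]
at [ 0.4333 -0.1558  0.272 ] [-179.86    0.35  163.9 ] q [ 77.   7. -63. 117.   7.  60.  85.] turn z -0.579 | shift after turn [-0.1921  0.1728  0.002 ] t 9.4 F [ 0.4 -0.1 -4.2] w 0.0393
```

Call:
send_rows --xyz '[[0,0,0],[0,0,0],[0,0,0],[0,0,0],[-0.032,0.0288,0],[-0.032,0.0288,0],[-0.032,0.0288,0],[-0.032,0.0288,0],[-0.032,0.0288,0],[-0.032,0.0288,0],[0,0,0],[0,0,0]]' --rotation '[[0,0,-0.145],[0,0,-0.145],[0,0,-0.145],[0,0,-0.144],[0,0,0],[0,0,0],[0,0,0],[0,0,0],[0,0,0],[0,0,0],[0,0,0],[0,0,0]]' --jaw '[0,0,0,0,0,0,0,0,0,0,0,0]'

```text
time_s: 10.6
tool_pos: [0.5636, 0.0677, 0.2669]
tool_rot: [179.9, -0.2, -162.7]
force: [-0.1, -0.8, -4.9]
grip_width: 0.0394
grasp_force: 45.0
```

```bash
python3 - <<'E'
from h import *
plan([*shoe(2),.27],197.05)
E
```

```text
at [0.5636 0.0677 0.2669] [ 179.91   -0.18 -162.68] q [ 41.  27. -61. 103.  26.  66.  78.] turn z 0.005 | shift after turn [-0.002  -0.0027 -0.0031] t 10.6 F [-0.1 -0.8 -4.9] w 0.0394
```

Call:
send_rows --xyz '[[-0.002,-0.0027,0.012],[0,0,0.012],[0,0,0.012],[0,0,0.01],[0,0,0],[0,0,0]]' --rotation '[[0,0,0.005],[0,0,0],[0,0,0],[0,0,0],[0,0,0],[0,0,0]]' --jaw '[0,0,0,0,0,0]'

```text
time_s: 11.2
tool_pos: [0.5717, 0.0635, 0.2311]
tool_rot: [-179.6, 0.7, -163.4]
force: [-6.1, -3.4, 43.2]
grip_width: 0.0394
grasp_force: 45.1
```

```bash
python3 - <<'E'
from h import *
plan([*shoe(2),.219],197.05)
E
```

```text
at [0.5717 0.0635 0.2311] [-179.63    0.71 -163.38] q [ 39.  30. -59. 104.  29.  62.  76.] turn z -0.008 | shift after turn [0.0045 0.0038 0.0121] t 11.2 F [-6.1 -3.4 43.2] w 0.0394
```

Call:
send_rows --xyz '[[0,0,-0.012],[0,0,-0.01],[0.006,0.001,0],[0.006,0,0],[0,0,0],[0,0,0]]' --rotation '[[0,0,0],[0,0,0],[0,0,0],[0,0,0],[0,0,0],[0,0,0]]' --jaw '[0,0,0,0,0,0]'

```text
time_s: 11.8
tool_pos: [0.5547, 0.061, 0.244]
tool_rot: [180.0, -0.1, -163.2]
force: [0.7, -0.1, -4.8]
grip_width: 0.0397
grasp_force: 45.0
```

```bash
python3 - <<'E'
from fo import *
from cell import env
plan([*shoe(2,-.073),.245],197.05)
s=env.read_camera('scene');pickle.dump(s,open('s4.pkl','wb'))
i=s['image'][180:260,200:360];cv2.imwrite('pics/s4.png',cv2.resize(i,(800,400),interpolation=cv2.INTER_CUBIC))
E
```

```text
at [0.5547 0.061  0.244 ] [ 1.8000e+02 -9.0000e-02 -1.6321e+02] q [ 41.  27. -61. 105.  27.  63.  78.] turn z -0.005 | shift after turn [-0.002   0.0012 -0.001 ] t 11.8 F [ 0.7 -0.1 -4.8] w 0.0397
```

View pics/s4.png

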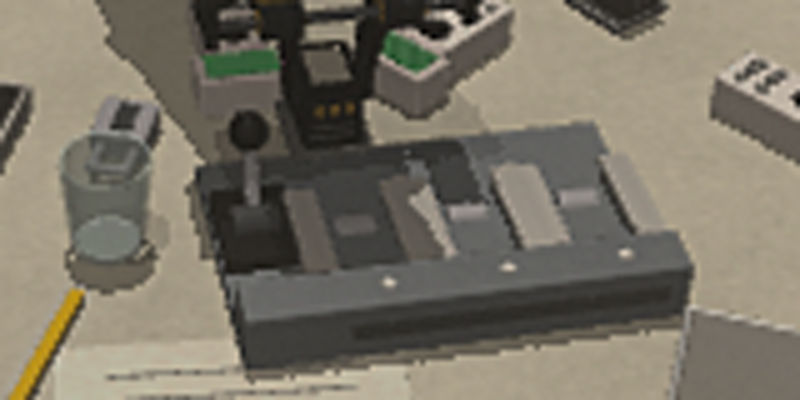

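Call:
send_rows --xyz '[[-0.001,0.001,0.006],[0,0,0.006],[0,0,0.006],[0,0,0.005],[0,0,0],[0,0,0]]' --rotation '[[0,0,-0.005],[0,0,0],[0,0,0],[0,0,0],[0,0,0],[0,0,0]]' --jaw '[0,0,0,0,0,0]'

```text
time_s: 12.45
tool_pos: [0.5576, 0.0645, 0.2288]
tool_rot: [-179.8, 0.1, -162.9]
force: [-15.8, -4.2, 45.2]
grip_width: 0.0396
grasp_force: 45.0
```

```bash
python3 - <<'E'
from fo import *
plan([*shoe(2,-.073),.219],197.05)
E
```

```text
at [0.5576 0.0645 0.2288] [-1.7975e+02  9.0000e-02 -1.6290e+02] q [ 40.  29. -60. 105.  28.  62.  76.] turn z 0.001 | shift after turn [ 0.0019 -0.0013  0.0098] t 12.45 F [-15.8  -4.2  45.2] w 0.0396
```

```bash
python3 - <<'E'
from fo import *
s=pickle.load(open('s4.pkl','rb'));C=[(s,False)]
base=[.5547,.061,np.radians(16.8)]
R=[]
for dz in np.arange(0.0,.05,.002):
  for dx in np.arange(-.016,.017,.004):
    p=place(base,[[dx,0,0]])[0]
    # top edges + rear (+x) face edges visible to scene cam
    S=PK+[((.03,-.028,.007),(.03,.028,.007)),((.03,-.028,0),(.03,.028,0)),((.028,-.02,.007),(.028,-.02,.055)),((.028,.02,.007),(.028,.02,.055))]
    S=[(np.array(a)+[0,0,dz],np.array(b)+[0,0,dz]) for a,b in S]
    R.append((score(C,S,[p[0],p[1],base[2]]),round(dz,3),round(dx,3)))
R.sort(reverse=True);print(R[:8])
im=cv2.resize(s['image'],None,fx=6,fy=6,interpolation=cv2.INTER_CUBIC)
_,dz,dx=R[0];p=place(base,[[dx,0,0]])[0]
draw(s,False,[(np.array(a)+[0,0,dz],np.array(b)+[0,0,dz]) for a,b in PK+FT],[p[0],p[1],base[2]],6,im)
cv2.imwrite('pics/f4.png',im[1020:1440,1320:1800])
E
```

```text
[(np.float32(14456.977), np.float64(0.048), np.float64(0.008)), (np.float32(14447.856), np.float64(0.048), np.float64(0.012)), (np.float32(14074.213), np.float64(0.046), np.float64(0.008)), (np.float32(13510.0), np.float64(0.046), np.float64(0.004)), (np.float32(13477.695), np.float64(0.044), np.float64(0.004)), (np.float32(13465.6875), np.float64(0.046), np.float64(0.012)), (np.float32(13250.741), np.float64(0.048), np.float64(0.016)), (np.float32(13195.473), np.float64(0.044), np.float64(0.008))]
```

View pics/f4.png

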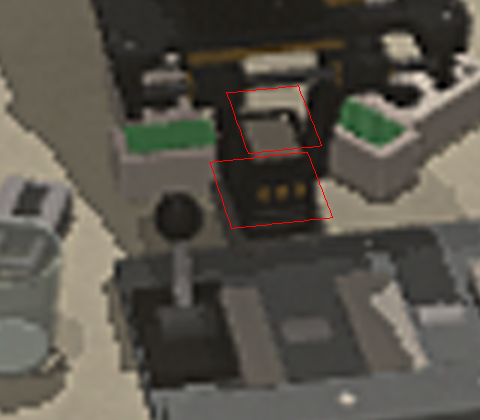

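```bash
python3 - <<'E'
from fo import *
s=pickle.load(open('s4.pkl','rb'))
base=[.5547,.061,np.radians(16.8)]
for dx in (-.008,0,.008):
    for z in (0.02,.03,.038,.045):
        q=proj(s,place(base,[[.028+dx,0,z+.055],[.03+dx,0,z]])); print(dx,z,np.round(q*6-[1320,1020]).ravel())
print('plate front corner check',np.round(proj(s,place(CP,[[-.075,-.16,.014],[.0715,-.15,.042],[.105,-.16,.042]]))*6-[1320,1020]))
E
```

```text
-0.008 0.02 [274. 171. 271. 252.]
-0.008 0.03 [275. 156. 272. 238.]
-0.008 0.038 [275. 145. 272. 227.]
-0.008 0.045 [276. 134. 273. 217.]
0 0.02 [277. 180. 274. 261.]
0 0.03 [278. 165. 275. 247.]
0 0.038 [279. 153. 276. 236.]
0 0.045 [279. 143. 276. 226.]
0.008 0.02 [281. 189. 277. 271.]
0.008 0.03 [281. 174. 278. 256.]
0.008 0.038 [282. 162. 279. 245.]
0.008 0.045 [282. 152. 279. 235.]
plate front corner check [[115. 252.]
 [184. 389.]
 [177. 438.]]
```

```bash
python3 - <<'E'
from fo import *
from cell import env
s=env.read_camera('scene');pickle.dump(s,open('s5.pkl','wb'))
i=s['image'][188:248,225:305];cv2.imwrite('pics/s5.png',cv2.resize(i,(800,600),interpolation=cv2.INTER_CUBIC))
o=env.get_obs();print(o['wrist_torque'],o['force'])
E
```

```text
[-0.88254887  3.35098575 -0.08206765] [-15.8290888   -4.07069115  46.9039718 ]
```

View pics/s5.png

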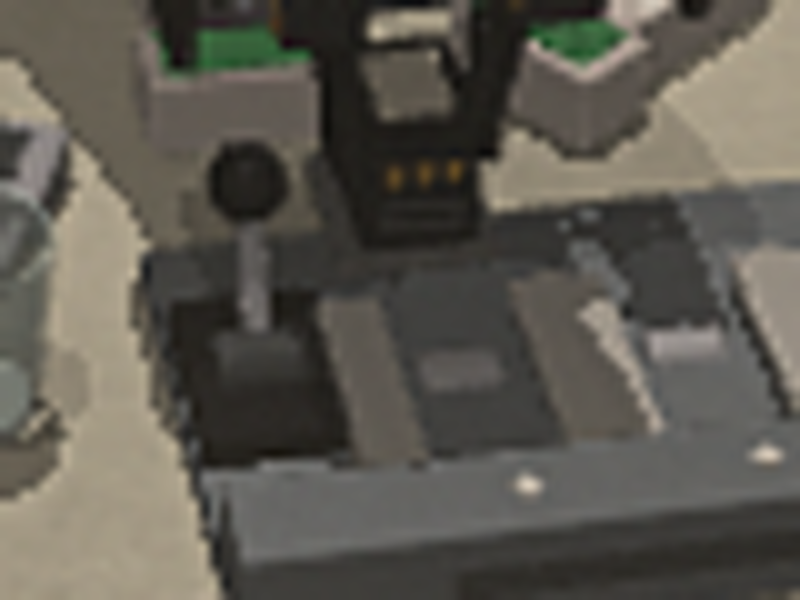

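```bash
python3 - <<'E'
from fo import *
s=pickle.load(open('s5.pkl','rb'))
def loc(X): d=X[:2]-np.array(CP[:2]);c,s_=np.cos(CP[2]),np.sin(CP[2]);return np.round([c*d[0]+s_*d[1],-s_*d[0]+c*d[1],X[2]],4)
for n,u,v,zs in(('frontbottom',420,241,(.014,.02,.022)),('fronttop',420,130,(.069,.077)),('fedge',250,243,(.014,)),('fedge',700,192,(.014,)),('noseR',330,300,(.027,)),('noseL',510,282,(.027,)),('rear',520,470,(.042,)),('det',455,368,(.017,))):
    for z in zs: print(n,loc(unproj(s,u/10+225,v/10+188,z)))
print('tool',loc(np.array([.5576,.0645,.2288])))
E
```

```text
frontbottom [-0.0588 -0.0685  0.014 ]
frontbottom [-0.0517 -0.0704  0.02  ]
frontbottom [-0.0493 -0.071   0.022 ]
fronttop [-0.049 -0.073  0.069]
fronttop [-0.0389 -0.0757  0.077 ]
fedge [-0.0676 -0.1248  0.014 ]
fedge [-0.0679  0.0316  0.014 ]
noseR [-0.0191 -0.108   0.027 ]
noseL [-0.0177 -0.0484  0.027 ]
rear [ 0.0859 -0.072   0.042 ]
det [ 0.0093 -0.0728  0.017 ]
tool [-0.0711 -0.0737  0.2288]
```

Call:
send_rows --xyz '[[0,0,-0.025],[0,0,-0.025],[0.0292,-0.0284,0],[0.0292,-0.0284,0],[0.0292,-0.0284,0],[0.0292,-0.0284,0],[0.0292,-0.0284,0],[0.0292,-0.0284,0],[0,0,0],[0,0,0.015],[0,0,0.015],[0,0,0.012],[0,0,0],[0,0,0]]' --rotation '[[0,0,0],[0,0,0],[0,0,0],[0,0,0],[0,0,0],[0,0,0],[0,0,0],[0,0,0],[0,0,0],[0,0,0],[0,0,0],[0,0,0],[0,0,0],[0,0,0]]' --jaw '[0,0,0,0,0,0,0,0,0,0,0,0,0,0]'

```text
time_s: 13.9
tool_pos: [0.4388, -0.1511, 0.2299]
tool_rot: [180.0, 0.0, -162.8]
force: [-0.3, 0.1, -4.0]
grip_width: 0.0394
grasp_force: 45.0
```

Call:
send_rows --xyz '[[0,0,0.005],[0,0,0.005],[0,0,0.004],[0,0,0]]' --rotation '[[0,0,0],[0,0,0],[0,0,0],[0,0,0]]' --jaw '[0,0,0,0]'

```text
time_s: 14.3
tool_pos: [0.4382, -0.1516, 0.2154]
tool_rot: [180.0, -0.0, -162.9]
force: [-0.3, 0.7, -4.8]
grip_width: 0.0397
grasp_force: 45.0
```

Call:
send_rows --xyz '[[0,0,0.004],[0,0,0.003],[0,0,0.002],[0,0,0]]' --rotation '[[0,0,0],[0,0,0],[0,0,0],[0,0,0]]' --jaw '[0,0,0,0]'

```text
time_s: 14.7
tool_pos: [0.4409, -0.1504, 0.2124]
tool_rot: [-179.9, -0.2, -162.9]
force: [-18.6, 7.8, 56.4]
grip_width: 0.0396
grasp_force: 45.0
```

Call:
send_rows --xyz '[[0,0,-0.005],[0,0,0],[0,0,0],[0,0,0],[0,0,-0.04],[0,0,-0.05],[-0.03,0,-0.05],[-0.05,0,-0.02],[-0.05,0,0],[0,0,0],[0,0,0]]' --rotation '[[0,0,0],[0,0,0],[0,0,0],[0,0,0],[0,0,0],[0,0,0],[0,0,0],[0,0,0],[0,0,0],[0,0,0],[0,0,0]]' --jaw '[0,1,1,1,1,1,1,1,1,1,1]'

```text
time_s: 15.8
tool_pos: [0.5563, -0.1137, 0.3619]
tool_rot: [179.7, -0.0, -162.6]
force: [-0.9, -1.6, 0.8]
grip_width: 0.087
grasp_force: 0.0
```

```bash
cat >> fo.py <<'E'
def look(name,guesses,view=None):
    """wrist picture; guesses: list of (kind,x,y,yaw deg)"""
    from cell import env
    w=env.read_camera('wrist');pickle.dump(w,open(name+'.pkl','wb'));C=[(w,True)]
    im=cv2.resize(w['image'],None,fx=3,fy=3,interpolation=cv2.INTER_CUBIC)
    for k,x,y,a in guesses:
        S=PK+FT if k=='p' else MT
        print(k);p=gfit(C,S,[x,y],[a-10,a,a+10],rng=8);draw(w,True,S,p,3,im)
    cv2.imwrite(f'pics/{name}.png',cv2.resize(im[0:720],(800,375),interpolation=cv2.INTER_AREA))
E
python3 - <<'E'
from fo import *
look('w6',[('p',.441,-.150,17)])
plan([.441,-.15,.204],197)
E
```

```text
p
fit [ 0.4337 -0.1541] yaw 17.16 n 108 med|e| 0.25 bysegs [0.4, -0.1, 0.2, -0.0, 0.1, 0.0, 0.2, -1.0]
at [ 0.5553 -0.1152  0.3623] [ 1.7989e+02 -8.0000e-02 -1.6281e+02] q [ 65.  22. -68.  97.  21.  76. 100.] turn z 0.003 | shift after turn [0.1195 0.0002 0.1583] t 15.85 F [-0.4 -0.4  0.4] w 0.0874
```

View pics/w6.png

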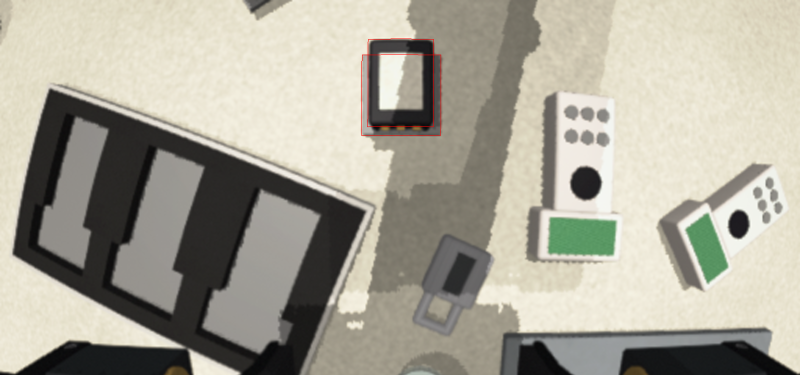

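Call:
send_rows --xyz '[[0.032,0,0.02],[0.032,0,0.02],[0.032,0,0.02],[0.0317,-0.001,0.02],[0,0,0.04],[0,0,0.04],[0,0,0],[0,0,0],[0,0,0],[0,0,0],[0,0,0],[0,0,0],[0,0,-0.03],[0,0,-0.03],[0,0,0]]' --rotation '[[0,0,0],[0,0,0],[0,0,0],[0,0,0],[0,0,0],[0,0,0],[0,0,0],[0,0,0],[0,0,0],[0,0,0],[0,0,0],[0,0,0],[0,0,0],[0,0,0],[0,0,0]]' --jaw '[1,1,1,1,1,1,1,1,0,0,0,0,0,0,0]' --newtons 60

```text
time_s: 17.35
tool_pos: [0.4355, -0.1543, 0.2666]
tool_rot: [-179.7, 0.2, -162.9]
force: [-0.1, 0.6, -0.4]
grip_width: 0.0389
grasp_force: 0.0
```

```bash
python3 - <<'E'
from h import *
plan([*shoe(2,-.066),.265],197.05)
E
```

```text
at [ 0.4355 -0.1543  0.2666] [-179.7     0.21 -162.91] q [ 86.  12. -74. 117.  14.  60. 113.] turn z 0.001 | shift after turn [-0.1861  0.1721  0.0016] t 17.35 F [-0.1  0.6 -0.4] w 0.0389
```

Call:
send_rows --xyz '[[0,0,0],[0,0,0],[0,0,0]]' --rotation '[[0,0,0],[0,0,0],[0,0,0]]' --jaw '[0,0,0]'

```text
time_s: 17.65
tool_pos: [0.4331, -0.1541, 0.2626]
tool_rot: [179.9, -0.1, -162.9]
force: [-0.3, -0.3, 0.1]
grip_width: 0.0149
grasp_force: 0.0
```

Call:
send_rows --xyz '[[0,0,-0.04],[-0.03,0,-0.05],[-0.045,0,-0.01],[-0.045,0,0],[0,0,0],[0,0,0]]' --rotation '[[0,0,0],[0,0,0],[0,0,0],[0,0,0],[0,0,0],[0,0,0]]' --jaw '[1,1,1,1,1,1]' --newtons 45

```text
time_s: 18.25
tool_pos: [0.5448, -0.1179, 0.3547]
tool_rot: [179.7, -0.1, -162.6]
force: [-1.4, -0.0, 0.7]
grip_width: 0.0551
grasp_force: 0.0
```

```bash
python3 - <<'E'
from fo import *
look('w7',[('p',.4337,-.1541,17)])
plan([.4337,-.1541,.204],197)
E
```

```text
p
fit [ 0.4337 -0.1541] yaw 17.05 n 108 med|e| 0.27 bysegs [0.2, 0.3, 0.3, 0.5, 0.1, 0.1, 0.0, -0.3]
at [ 0.5439 -0.1195  0.355 ] [ 1.7987e+02 -1.0000e-01 -1.6278e+02] q [ 67.  22. -70.  99.  21.  75. 100.] turn z 0.004 | shift after turn [ 0.1155 -0.0009  0.151 ] t 18.3 F [-1.  -0.9  0.1] w 0.0592
```

View pics/w7.png

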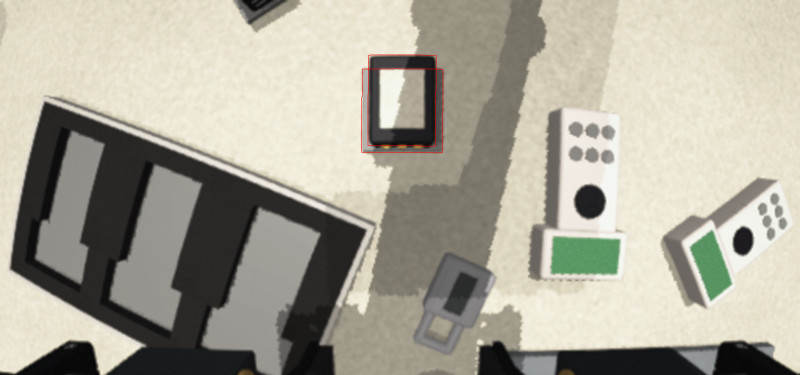

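Call:
send_rows --xyz '[[0.029,0,0.02],[0.029,0,0.02],[0.029,0,0.02],[0.0285,-0.001,0.02],[0,0,0.036],[0,0,0.037],[0,0,0],[0,0,0],[0,0,0],[0,0,0],[0,0,0],[0,0,0],[0,0,0],[0,0,0],[0,0,0],[0,0,0],[0,0,0]]' --rotation '[[0,0,0],[0,0,0],[0,0,0],[0,0,0],[0,0,0],[0,0,0],[0,0,0],[0,0,0],[0,0,0],[0,0,0],[0,0,0],[0,0,0],[0,0,0],[0,0,0],[0,0,0],[0,0,0],[0,0,0]]' --jaw '[1,1,1,1,1,1,1,0.3,0.3,0.3,0.3,0.3,0.3,0.3,0.3,0.3,0.3]' --newtons 50

```text
time_s: 20.0
tool_pos: [0.4339, -0.1548, 0.2034]
tool_rot: [180.0, -0.0, -162.9]
force: [-2.1, 3.6, 5.2]
grip_width: 0.0395
grasp_force: 50.0
```

Call:
send_rows --xyz '[[0,0,-0.02],[0,0,-0.02],[0,0,-0.02],[-0.0313,0.0287,0],[-0.0313,0.0287,0],[-0.0313,0.0287,0],[-0.0313,0.0287,0],[-0.0313,0.0287,0],[-0.0313,0.0287,0],[0,0,0],[0,0,0]]' --rotation '[[0,0,0],[0,0,0],[0,0,0],[0,0,0],[0,0,0],[0,0,0],[0,0,0],[0,0,0],[0,0,0],[0,0,0],[0,0,0]]' --jaw '[0.3,0.3,0.3,0.3,0.3,0.3,0.3,0.3,0.3,0.3,0.3]'

```text
time_s: 21.1
tool_pos: [0.5624, 0.0661, 0.2621]
tool_rot: [180.0, -0.1, -162.7]
force: [-0.0, -1.1, -4.6]
grip_width: 0.0397
grasp_force: 50.0
```

```bash
python3 - <<'E'
from h import *
plan([*shoe(2,-.066),.219],197.05)
E
```

```text
at [0.5624 0.0661 0.2621] [ 1.7996e+02 -9.0000e-02 -1.6269e+02] q [ 42.  29. -64. 103.  28.  66.  77.] turn z 0.005 | shift after turn [-0.0001 -0.0014  0.0431] t 21.1 F [-0.  -1.1 -4.6] w 0.0397
```

Call:
send_rows --xyz '[[0,-0.0014,0.014],[0,0,0.014],[0,0,0.01],[0,0,0.004],[0,0,0],[0,0,0]]' --rotation '[[0,0,0.005],[0,0,0],[0,0,0],[0,0,0],[0,0,0],[0,0,0]]' --jaw '[0.3,0.3,0.3,0.3,0.3,0.3]'

```text
time_s: 21.7
tool_pos: [0.5633, 0.0631, 0.2215]
tool_rot: [-180.0, 0.0, -163.2]
force: [0.5, 0.1, -3.8]
grip_width: 0.0397
grasp_force: 50.0
```

```bash
python3 - <<'E'
from h import *
plan([*shoe(2,-.066),.2175],197.05)
E
```

```text
at [0.5633 0.0631 0.2215] [-1.8000e+02  3.0000e-02 -1.6321e+02] q [ 40.  31. -61. 105.  31.  62.  75.] turn z -0.005 | shift after turn [-0.0001  0.0017  0.004 ] t 21.7 F [ 0.5  0.1 -3.8] w 0.0397
```

Call:
send_rows --xyz '[[0,0.0015,0.0025],[0,0,0],[-0.006,0,0],[-0.007,0,0],[-0.007,0,0],[-0.007,0,0],[0,0,0],[0,0,0]]' --rotation '[[0,0,-0.005],[0,0,0],[0,0,0],[0,0,0],[0,0,0],[0,0,0],[0,0,0],[0,0,0]]' --jaw '[0.3,0.3,0.3,0.3,0.3,0.3,0.3,0.3]'

```text
time_s: 22.5
tool_pos: [0.5886, 0.0729, 0.2186]
tool_rot: [180.0, -0.0, -162.9]
force: [-1.0, 0.5, -5.5]
grip_width: 0.0399
grasp_force: 50.0
```

```bash
python3 - <<'E'
from h import *
plan([*shoe(2,.0415),.2175],197.05)
E
```

```text
at [0.5886 0.0729 0.2186] [ 1.7998e+02 -3.0000e-02 -1.6289e+02] q [ 37.  34. -59. 101.  32.  64.  74.] turn z 0.001 | shift after turn [-0.0805 -0.0002  0.0011] t 22.5 F [-1.   0.5 -5.5] w 0.0399
```

Call:
send_rows --xyz '[[-0.008,0,0.001],[-0.008,0,0],[-0.008,0,0],[-0.008,0,0],[-0.008,0,0],[-0.008,0,0],[-0.008,0,0],[-0.008,0,0],[-0.008,0,0],[-0.006,0,0],[0,0,0],[0,0,0]]' --rotation '[[0,0,0],[0,0,0],[0,0,0],[0,0,0],[0,0,0],[0,0,0],[0,0,0],[0,0,0],[0,0,0],[0,0,0],[0,0,0],[0,0,0]]' --jaw '[0.3,0.3,0.3,0.3,0.3,0.3,0.3,0.3,0.3,0.3,0.3,0.3]'

```text
time_s: 23.7
tool_pos: [0.6636, 0.0958, 0.218]
tool_rot: [180.0, 0.1, -162.9]
force: [0.7, 0.3, -2.0]
grip_width: 0.0395
grasp_force: 50.0
```

```bash
python3 - <<'E'
from h import *
plan([*shoe(2,.0415),.2175],197.05)
E
```

```text
at [0.6636 0.0958 0.218 ] [ 1.7999e+02  9.0000e-02 -1.6291e+02] q [ 28.  41. -55.  90.  36.  68.  73.] turn z 0.001 | shift after turn [-0.0022 -0.0002  0.0005] t 23.7 F [ 0.7  0.3 -2. ] w 0.0395
```

Call:
send_rows --xyz '[[-0.003,0,0],[-0.003,0,0],[0,0,0],[0,0,0]]' --rotation '[[0,0,0],[0,0,0],[0,0,0],[0,0,0]]' --jaw '[0.3,0.3,0.3,0.3]'

```text
time_s: 24.1
tool_pos: [0.6678, 0.0969, 0.2176]
tool_rot: [-180.0, -0.2, -162.9]
force: [-4.6, -0.8, 1.8]
grip_width: 0.0396
grasp_force: 50.0
```

Call:
send_rows --xyz '[[-0.003,0,0],[0,0,0],[0,0,0]]' --rotation '[[0,0,0],[0,0,0],[0,0,0]]' --jaw '[0.3,0.3,0.3]'

```text
time_s: 24.4
tool_pos: [0.6691, 0.0975, 0.2177]
tool_rot: [-179.9, -0.6, -162.9]
force: [-12.2, -3.7, 8.5]
grip_width: 0.0395
grasp_force: 50.0
```

Call:
send_rows --xyz '[[0.002,0,0],[0,0,0],[0,0,0],[0,0,-0.03],[0,0,-0.05],[0,0,-0.05],[0.0377,-0.0428,-0.01],[0.0377,-0.0428,0],[0.0377,-0.0428,0],[0.0377,-0.0428,0],[0.0377,-0.0428,0],[0.0377,-0.0428,0],[0.0377,-0.0428,0],[0.0377,-0.0428,0],[0.0377,-0.0428,0],[0,0,0],[0,0,0],[0,0,0],[0,0,0],[0,0,0]]' --rotation '[[0,0,0],[0,0,0],[0,0,0],[0,0,0],[0,0,0],[0,0,0],[0,0,0],[0,0,0],[0,0,0],[0,0,0],[0,0,0],[0,0,0],[0,0,0],[0,0,0],[0,0,0],[0,0,0.15],[0,0,0.15],[0,0,0.15],[0,0,0.15],[0,0,0.15]]' --jaw '[0.66,0.66,0.66,0.66,0.66,0.66,0.66,1,1,1,1,1,1,1,1,1,1,1,1,1]'

```text
time_s: 26.4
tool_pos: [0.4853, -0.3119, 0.3567]
tool_rot: [-180.0, 0.1, 153.8]
force: [0.8, -0.3, 0.4]
grip_width: 0.087
grasp_force: 0.0
```

Call:
send_rows --xyz '[[0,0,0],[0,0,0],[0,0,0],[0,0,0]]' --rotation '[[0,0,0.15],[0,0,0.077],[0,0,0],[0,0,0]]' --jaw '[1,1,1,1]'

```text
time_s: 26.8
tool_pos: [0.4853, -0.3117, 0.3566]
tool_rot: [-180.0, 0.0, 141.3]
force: [-1.0, -0.1, 0.5]
grip_width: 0.0868
grasp_force: 0.0
```

```bash
cat >> fo.py <<'E'
def darkpack(w,o,lo=70):
    """coarse pack search: label-blob + full yaw scan"""
    C=[(w,True)];best=[]
    for a in range(-90,90,10):
        for dx in(-.012,0,.012):
            for dy in (-.012,0,.012):
                best.append((score(C,PK+FT,[o[0]+dx,o[1]+dy,np.radians(a)]),dx,dy,a))
    best.sort(reverse=True)
    ps=[fit(C,PK+FT,[o[0]+b[1],o[1]+b[2],np.radians(b[3])],rng=6,verbose=False) for b in best[:6]]
    p=max(ps,key=lambda p:score(C,PK+FT,p));print('score',score(C,PK+FT,p),score(C,PK,p));return fit(C,PK+FT,p,rng=3)
E
python3 - <<'E'
from fo import *
from cell import env
w=env.read_camera('wrist');pickle.dump(w,open('w8.pkl','wb'))
w7=pickle.load(open('w7.pkl','rb'));print('ref');darkpack(w7,[.44,-.15])
print(np.round(proj(w,[[.356,-.287,.055]],True)))
p=darkpack(w,[.356,-.287]);
im=draw(w,True,PK+FT,p,3)
q=proj(w,[[p[0],p[1],.03]],True)[0]*3
x0=int(max(0,q[0]-250));y0=int(max(0,q[1]-200))
cv2.imwrite('pics/w8.png',im[y0:y0+400,x0:x0+500])
plan([p[0],p[1],.204],np.degrees(p[2]))
E
```

```text
ref
score 22636.197 11964.871
fit [ 0.4322 -0.1496] yaw 17.5 n 88 med|e| 0.37 bysegs [2.0, 0.4, 0.2, 0.4, -0.2, 0.4, None, -0.2]
[[194.  65.]]
score 27298.562 17101.885
fit [ 0.3581 -0.2877] yaw 47.05 n 108 med|e| 0.3 bysegs [-1.1, -0.2, 0.1, 0.2, 0.2, 0.1, -1.3, -2.3]
at [ 0.4852 -0.3118  0.3566] [1.8000e+02 3.0000e-02 1.4123e+02] q [ 75.  18. -54.  96.  15.  73.  70.] turn z -1.498 | shift after turn [0.0689 0.1094 0.1526] t 26.85 F [ 0.2 -0.  -0.7] w 0.087
```

```bash
cat >> fo.py <<'E'
from scipy.optimize import minimize
BLK=np.array([(x,y,z) for x in(-.028,.028) for y in(-.02,.02) for z in(.007,.055)])
def hullfit(w,o,fish=True,thr=60,sc=3,z0=0,yaws=range(0,180,30)):
    q=proj(w,[[o[0],o[1],.03+z0]],fish)[0];r=55
    x0,y0=max(0,int(q[0]-r)),max(0,int(q[1]-r))
    g=cv2.cvtColor(w['image'],6)[y0:y0+2*r,x0:x0+2*r];g=cv2.resize(g,None,fx=sc,fy=sc,interpolation=cv2.INTER_LINEAR)
    m=(g<thr).astype(np.uint8);n,l,st,ce=cv2.connectedComponentsWithStats(m)
    t=(q-[x0,y0])*sc
    k=max(range(1,n),key=lambda i:st[i,4]-8*np.hypot(*(ce[i]-t)))
    pts=np.argwhere(l==k)[:,::-1].astype(np.int32);H=cv2.convexHull(pts);M=np.zeros_like(m);cv2.fillConvexPoly(M,H,1)
    def cost(p):
        P=(proj(w,place(p,BLK+[0,0,z0]),fish)-[x0,y0]+.5)*sc-.5;h=cv2.convexHull(P.astype(np.float32));N=np.zeros_like(m)
        cv2.fillConvexPoly(N,np.int32(np.round(h*16)),1,shift=4);return 1-(M&N).sum()/max(1,(M|N).sum())
    b=min((minimize(cost,[*o[:2],np.radians(a)],method='Nelder-Mead',options=dict(initial_simplex=np.array([[o[0],o[1],np.radians(a)]]*4)+np.vstack([np.zeros(3),np.diag([.01,.01,.2])]),xatol=1e-4,fatol=1e-4)) for a in yaws),key=lambda r:r.fun)
    print('hull',np.round(b.x[:2],4),'yaw',round(np.degrees(b.x[2])%180,1),'IoU',round(1-b.fun,3),'area',st[k,4]/sc**2);return b.x
E
python3 - <<'E'
from fo import *
for n,o in(('w7',[.44,-.15]),('w3',[.44,-.15]),('w8',[.356,-.287])):
    w=pickle.load(open(n+'.pkl','rb'))
    for thr in (50,70): p=hullfit(w,o,thr=thr)
im=draw(w,True,PK+FT,p,3)
q=proj(w,[[p[0],p[1],.03]],True)[0]*3
x0=int(max(0,q[0]-250));y0=int(max(0,q[1]-200))
cv2.imwrite('pics/w8.png',im[y0:y0+400,x0:x0+500])
plan([p[0],p[1],.204],np.degrees(p[2]))
E
```

```text
hull [ 0.4339 -0.1535] yaw 17.3 IoU 0.891 area 713.0
hull [ 0.4339 -0.1535] yaw 17.3 IoU 0.956 area 1212.7777777777778
hull [ 0.4332 -0.1549] yaw 167.3 IoU 0.857 area 552.8888888888889
hull [ 0.4328 -0.1553] yaw 163.9 IoU 0.952 area 792.8888888888889
hull [ 0.3603 -0.2855] yaw 44.1 IoU 0.635 area 418.77777777777777
hull [ 0.3583 -0.2872] yaw 45.4 IoU 0.945 area 1275.4444444444443
at [ 0.4852 -0.3118  0.3566] [1.8000e+02 3.0000e-02 1.4123e+02] q [ 75.  18. -54.  96.  15.  73.  70.] turn z -1.468 | shift after turn [0.0716 0.1076 0.1526] t 26.85 F [ 0.2 -0.  -0.7] w 0.087
```

Call:
send_rows --xyz '[[0,0,0],[0,0,0],[0,0,0],[0,0,0],[0,0,0],[0,0,0],[0,0,0],[0,0,0],[0,0,0],[0,0,0],[0,0,0],[-0.0236,-0.0361,0.02],[-0.0236,-0.0361,0.02],[-0.0236,-0.0361,0.02],[0,0,0.02],[0,0,0],[0,0,0]]' --rotation '[[0,0,0.15],[0,0,0.15],[0,0,0.15],[0,0,0.15],[0,0,0.15],[0,0,0.15],[0,0,0.15],[0,0,0.15],[0,0,0.15],[0,0,0.15],[0,0,0.15],[0,0,0],[0,0,0],[0,0,0],[0,0,0],[0,0,0],[0,0,0]]' --jaw '[1,1,1,1,1,1,1,1,1,1,1,1,1,1,1,1,1]'

```text
time_s: 28.55
tool_pos: [0.3585, -0.289, 0.2771]
tool_rot: [179.9, -0.0, 46.7]
force: [0.1, 0.0, -0.3]
grip_width: 0.0867
grasp_force: 0.0
```

```bash
python3 - <<'E'
from h import *
plan([.3582,-.2874,.203],46)
E
```

```text
at [ 0.3585 -0.289   0.2771] [ 1.7994e+02 -4.0000e-02  4.6650e+01] q [ 73.   3. -38. 117.   2.  60. -10.] turn z 0.011 | shift after turn [ 0.0009 -0.0013  0.0741] t 28.55 F [ 0.1  0.  -0.3] w 0.0867
```

Call:
send_rows --xyz '[[0.001,-0.0013,0.035],[0,0,0.03],[0,0,0.0105],[0,0,0],[0,0,0],[0,0,0],[0,0,0],[0,0,0],[0,0,0],[0,0,0],[0,0,0],[0,0,0],[0,0,0],[0,0,0],[0,0,-0.02],[0,0,-0.02],[0,0,-0.02],[0,0,0]]' --rotation '[[0,0,0.011],[0,0,0],[0,0,0],[0,0,0],[0,0,0],[0,0,0],[0,0,0],[0,0,0],[0,0,0],[0,0,0],[0,0,0],[0,0,0],[0,0,0],[0,0,0],[0,0,0],[0,0,0],[0,0,0],[0,0,0]]' --jaw '[1,1,1,1,0.3,0.3,0.3,0.3,0.3,0.3,0.3,0.3,0.3,0.3,0.3,0.3,0.3,0.3]' --newtons 50

```text
time_s: 30.35
tool_pos: [0.3581, -0.2877, 0.2624]
tool_rot: [179.8, 0.0, 45.9]
force: [0.6, -0.6, -4.0]
grip_width: 0.0396
grasp_force: 49.7
```

```bash
python3 - <<'E'
from h import *
plan([*shoe(1,-.066),.265],17.05)
E
```

```text
at [ 0.3581 -0.2877  0.2624] [1.7977e+02 3.0000e-02 4.5930e+01] q [ 73.   5. -39. 118.   3.  58. -11.] turn z 0.504 | shift after turn [ 0.2991 -0.3519 -0.0026] t 30.35 F [ 0.6 -0.6 -4. ] w 0.0396
```

Call:
send_rows --xyz '[[0,0,0],[0,0,0],[0,0,0],[0,0,0],[0.0272,-0.032,0],[0.0272,-0.032,0],[0.0272,-0.032,0],[0.0272,-0.032,0],[0.0272,-0.032,0],[0.0272,-0.032,0],[0.0272,-0.032,0],[0.0272,-0.032,0],[0.0272,-0.032,0],[0.0272,-0.032,0],[0.0272,-0.032,0],[0,0,0],[0,0,0]]' --rotation '[[0,0,0.126],[0,0,0.126],[0,0,0.126],[0,0,0.126],[0,0,0],[0,0,0],[0,0,0],[0,0,0],[0,0,0],[0,0,0],[0,0,0],[0,0,0],[0,0,0],[0,0,0],[0,0,0],[0,0,0],[0,0,0]]' --jaw '[0.3,0.3,0.3,0.3,0.3,0.3,0.3,0.3,0.3,0.3,0.3,0.3,0.3,0.3,0.3,0.3,0.3]'

```text
time_s: 32.05
tool_pos: [0.5393, 0.1385, 0.2589]
tool_rot: [-179.9, 0.2, 17.3]
force: [-0.3, -0.2, -5.3]
grip_width: 0.0394
grasp_force: 49.7
```

```bash
python3 - <<'E'
from fo import *
from cell import env
plan([*shoe(1,-.066),.219],17.05)
w=env.read_camera('wrist');pickle.dump(w,open('w9.pkl','wb'))
p=fit([(w,True)],CH,CP)
for t in(50,70):hullfit(w,place(CP,[[.0415,-.075,0]])[0],z0=.014,yaws=(0,17,30),thr=t);
print(shoe(2,.0415))
im=draw(w,True,CH,CP,3); cv2.imwrite('pics/w9.png',cv2.resize(im[:800],(800,417),interpolation=cv2.INTER_AREA))
E
```

```text
at [0.5393 0.1385 0.2589] [-1.799e+02  1.600e-01  1.727e+01] q [  28.   23.  -53.  105.   20.   63. -105.] turn z 0.004 | shift after turn [0.0009 0.0024 0.0399] t 32.05 F [-0.3 -0.2 -5.3] w 0.0394
fit [0.605  0.1565] yaw 16.94 n 77 med|e| 0.26 bysegs [0.0, 0.0, 0.0, -2.0, -0.4, 0.5]
hull [0.6652 0.0946] yaw 16.8 IoU 0.885 area 4332.555555555556
hull [0.6652 0.0922] yaw 10.0 IoU 0.756 area 4827.444444444444
[0.6656665  0.09626436]
```

View pics/w9.png

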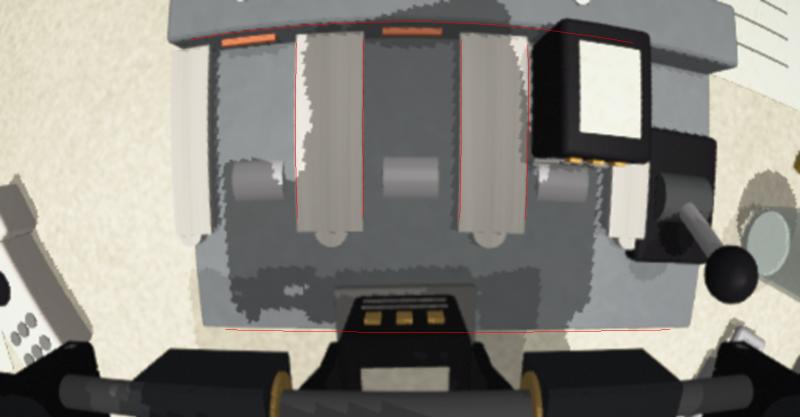

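Pack A is home on shoe 2, and its roller at (562,182) is visible behind it. The held pack is in line with shoe 1, at (405,330).

Call:
send_rows --xyz '[[0.001,0.002,0.014],[0,0,0.014],[0,0,0.01],[0,0,0.002],[0,0,0],[0,0,0]]' --rotation '[[0,0,0.004],[0,0,0],[0,0,0],[0,0,0],[0,0,0],[0,0,0]]' --jaw '[0.3,0.3,0.3,0.3,0.3,0.3]'

```text
time_s: 32.7
tool_pos: [0.5419, 0.1355, 0.2213]
tool_rot: [180.0, -0.0, 16.8]
force: [-0.3, 0.2, -5.2]
grip_width: 0.0396
grasp_force: 49.7
```

```bash
python3 - <<'E'
from fo import *
plan([*shoe(1,-.066),.218],17.05)
E
```

```text
at [0.5419 0.1355 0.2213] [ 1.800e+02 -5.000e-02  1.683e+01] q [  27.   25.  -52.  106.   23.   59. -107.] turn z -0.004 | shift after turn [-0.0007 -0.0012  0.0033] t 32.7 F [-0.3  0.2 -5.2] w 0.0396
```

Call:
send_rows --xyz '[[0,-0.001,0.003],[0,0,0],[0.006,0,0],[0.007,0,0],[0.007,0,0],[0.007,0,0],[0,0,0],[0,0,0]]' --rotation '[[0,0,-0.004],[0,0,0],[0,0,0],[0,0,0],[0,0,0],[0,0,0],[0,0,0],[0,0,0]]' --jaw '[0.3,0.3,0.3,0.3,0.3,0.3,0.3,0.3]'

```text
time_s: 33.5
tool_pos: [0.5677, 0.1443, 0.2172]
tool_rot: [-180.0, -0.1, 17.1]
force: [2.7, 0.2, -13.2]
grip_width: 0.0396
grasp_force: 49.7
```

```bash
python3 - <<'E'
from h import *
plan([*shoe(1,.0415),.2175],17.05)
E
```

```text
at [0.5677 0.1443 0.2172] [-1.7996e+02 -6.0000e-02  1.7070e+01] q [  24.   29.  -50.  103.   25.   61. -108.] turn z 0.0 | shift after turn [ 0.0795 -0.0003 -0.0003] t 33.5 F [  2.7   0.2 -13.2] w 0.0396
```

Call:
send_rows --xyz '[[0,0,0.0015],[0.008,0,0],[0.008,0,0],[0.008,0,0],[0.008,0,0],[0.008,0,0],[0.008,0,0],[0.008,0,0],[0.008,0,0],[0.008,0,0],[0.008,0,0],[0.003,0,0],[0,0,0],[0,0,0]]' --rotation '[[0,0,0],[0,0,0],[0,0,0],[0,0,0],[0,0,0],[0,0,0],[0,0,0],[0,0,0],[0,0,0],[0,0,0],[0,0,0],[0,0,0],[0,0,0],[0,0,0]]' --jaw '[0.3,0.3,0.3,0.3,0.3,0.3,0.3,0.3,0.3,0.3,0.3,0.3,0.3,0.3]'

```text
time_s: 34.9
tool_pos: [0.6457, 0.1685, 0.2154]
tool_rot: [180.0, 0.2, 17.1]
force: [-4.9, -0.6, -3.5]
grip_width: 0.0398
grasp_force: 49.7
```

```bash
python3 - <<'E'
from h import *
plan([*shoe(1,.0415),.2175],17.05)
E
```

```text
at [0.6457 0.1685 0.2154] [180.     0.23  17.06] q [  17.   37.  -47.   90.   29.   65. -109.] turn z 0.0 | shift after turn [-0.0021 -0.0001 -0.0021] t 34.9 F [-4.9 -0.6 -3.5] w 0.0398
```

Call:
send_rows --xyz '[[0.003,0,0],[0,0,0],[0,0,0]]' --rotation '[[0,0,0],[0,0,0],[0,0,0]]' --jaw '[0.3,0.3,0.3]'

```text
time_s: 35.2
tool_pos: [0.6469, 0.169, 0.2155]
tool_rot: [179.9, 0.6, 17.0]
force: [-11.3, -3.7, 2.7]
grip_width: 0.04
grasp_force: 49.7
```

```bash
python3 - <<'E'
from fo import *
t=pickle.load(open('top0.pkl','rb'));s=pickle.load(open('scene0.pkl','rb'))
for thr in(40,60):
  for o in([.335,.26],[.433,-.155]):
    for c in(t,s):
        try:hullfit(c,o,fish=False,thr=thr,sc=6)
        except Exception as e:print(e)
E
```

```text
hull [0.3159 0.2361] yaw 61.1 IoU 0.195 area 27.27777777777778
hull [0.2984 0.2365] yaw 174.0 IoU 0.069 area 9.222222222222221
hull [ 0.433 -0.155] yaw 0.0 IoU 0.0 area 804.1666666666666
hull [ 0.433 -0.155] yaw 0.0 IoU 0.0 area 183.69444444444446
hull [0.335 0.26 ] yaw 0.0 IoU 0.0 area 220.58333333333334
hull [0.335 0.26 ] yaw 0.0 IoU 0.0 area 346.9166666666667
hull [ 0.433 -0.155] yaw 0.0 IoU 0.0 area 1047.5833333333333
hull [ 0.433 -0.155] yaw 0.0 IoU 0.0 area 813.3611111111111
```

Call:
send_rows --xyz '[[-0.002,0,0],[0,0,0],[0,0,0],[0,0,-0.03],[0,0,-0.05],[0,0,-0.05],[-0.04,-0.0041,-0.01],[-0.04,-0.0041,0],[-0.04,-0.0041,0],[-0.04,-0.0041,0],[-0.04,-0.0041,0],[0,0,0],[0,0,0],[0,0,0],[0,0,0],[0,0,0],[0,0,0],[0,0,0],[0,0,0],[0,0,0]]' --rotation '[[0,0,0],[0,0,0],[0,0,0],[0,0,0],[0,0,0],[0,0,0],[0,0,0],[0,0,0],[0,0,0],[0,0,0],[0,0,-0.15],[0,0,-0.15],[0,0,-0.15],[0,0,-0.15],[0,0,-0.15],[0,0,-0.15],[0,0,-0.15],[0,0,-0.15],[0,0,-0.15],[0,0,-0.15]]' --jaw '[0.64,0.64,0.64,0.64,0.64,0.64,0.64,1,1,1,1,1,1,1,1,1,1,1,1,1]'

```text
time_s: 37.2
tool_pos: [0.4561, 0.1314, 0.3578]
tool_rot: [179.8, 0.0, 102.3]
force: [-0.4, -0.3, -0.3]
grip_width: 0.0869
grasp_force: 0.0
```

Call:
send_rows --xyz '[[0,0,0],[0,0,0],[0,0,0]]' --rotation '[[0,0,-0.15],[0,0,0],[0,0,0]]' --jaw '[1,1,1]'

```text
time_s: 37.5
tool_pos: [0.4559, 0.1312, 0.3575]
tool_rot: [179.9, 0.0, 110.3]
force: [0.7, 0.0, 0.2]
grip_width: 0.0874
grasp_force: 0.0
```

```bash
python3 - <<'E'
from fo import *
from cell import env
w=env.read_camera('wrist');pickle.dump(w,open('w10.pkl','wb'))
plan([.335,.26,.203],110)
print(proj(w,[[.335,.26,.055]],True))
for t in(50,60,70):p=hullfit(w,[.335,.26],thr=t)
fit([(w,True)],PK+FT,p,rng=4)
E
```

```text
at [0.4558 0.1311 0.3574] [1.7993e+02 2.0000e-02 1.1028e+02] q [ 42.   1. -61. 109.   1.  70.   1.] turn z 0.005 | shift after turn [ 0.1624 -0.0695  0.1544] t 37.55 F [ 0.1 -0.8 -0.5] w 0.0869
[[186.88054437  20.68611907]]
hull [0.3364 0.2769] yaw 127.5 IoU 0.621 area 921.2222222222222
hull [0.3352 0.2666] yaw 43.8 IoU 0.946 area 1371.3333333333333
hull [0.3354 0.2664] yaw 43.2 IoU 0.955 area 1449.111111111111
fit [0.3365 0.2642] yaw 42.33 n 73 med|e| 0.42 bysegs [1.9, -0.2, 0.0, 0.2, -0.2, 0.9, None, 1.0]
```

Call:
send_rows --xyz '[[0,0,0],[0,0,0],[0,0,0],[0,0,0],[0,0,0],[0,0,0],[0,0,0],[0,0,0],[0.0009,-0.0362,0.016],[0.0009,-0.0362,0.016],[0.0009,-0.0362,0.016],[0.0009,-0.0362,0.016],[0.0009,-0.0362,0.016],[0,0,0],[0,0,0]]' --rotation '[[0,0,0.147],[0,0,0.147],[0,0,0.147],[0,0,0.147],[0,0,0.147],[0,0,0.147],[0,0,0.147],[0,0,0.147],[0,0,0],[0,0,0],[0,0,0],[0,0,0],[0,0,0],[0,0,0],[0,0,0]]' --jaw '[1,1,1,1,1,1,1,1,1,1,1,1,1,1,1]'

```text
time_s: 39.05
tool_pos: [0.335, 0.2667, 0.2771]
tool_rot: [180.0, -0.0, 43.1]
force: [0.4, -0.1, 0.5]
grip_width: 0.0869
grasp_force: 0.0
```

```bash
python3 - <<'E'
from h import *
plan([.3354,.2664,.203],43)
E
```

```text
at [0.335  0.2667 0.2771] [ 1.7999e+02 -2.0000e-02  4.3100e+01] q [ 32.  -1. -72. 120.  -1.  60. -86.] turn z 0.002 | shift after turn [0.0001 0.0005 0.0741] t 39.05 F [ 0.4 -0.1  0.5] w 0.0869
```

Call:
send_rows --xyz '[[0,0,0.035],[0,0,0.03],[0,0,0.0105],[0,0,0],[0,0,0],[0,0,0],[0,0,0],[0,0,0],[0,0,0],[0,0,0],[0,0,0],[0,0,0],[0,0,0],[0,0,0],[0,0,-0.02],[0,0,-0.02],[0,0,-0.02],[0,0,0]]' --rotation '[[0,0,0],[0,0,0],[0,0,0],[0,0,0],[0,0,0],[0,0,0],[0,0,0],[0,0,0],[0,0,0],[0,0,0],[0,0,0],[0,0,0],[0,0,0],[0,0,0],[0,0,0],[0,0,0],[0,0,0],[0,0,0]]' --jaw '[1,1,1,1,0.3,0.3,0.3,0.3,0.3,0.3,0.3,0.3,0.3,0.3,0.3,0.3,0.3,0.3]' --newtons 50

```text
time_s: 40.85
tool_pos: [0.3358, 0.2667, 0.2627]
tool_rot: [179.8, -0.2, 43.0]
force: [0.7, -0.1, -4.3]
grip_width: 0.0396
grasp_force: 50.0
```

```bash
python3 - <<'E'
from h import *
plan([*shoe(0,-.066),.265],17.05)
E
```

```text
at [0.3358 0.2667 0.2627] [179.83  -0.18  43.01] q [ 34.   2. -75. 121.   3.  58. -90.] turn z 0.453 | shift after turn [ 0.1579  0.1097 -0.0023] t 40.85 F [ 0.7 -0.1 -4.3] w 0.0396
```

Call:
send_rows --xyz '[[0.0316,0.0219,0],[0,0,0],[0,0,0],[0,0,0],[0,0,0],[0.0316,0.0219,0],[0.0316,0.0219,0],[0.0316,0.0219,0],[0,0,0],[0,0,0]]' --rotation '[[0,0,0],[0,0,0.113],[0,0,0.113],[0,0,0.113],[0,0,0.113],[0,0,0],[0,0,0],[0,0,0],[0,0,0],[0,0,0]]' --jaw '[0.3,0.3,0.3,0.3,0.3,0.3,0.3,0.3,0.3,0.3]'

```text
time_s: 41.85
tool_pos: [0.4806, 0.2358, 0.2593]
tool_rot: [-179.9, 0.3, 17.1]
force: [-1.0, 0.3, -5.1]
grip_width: 0.0399
grasp_force: 50.0
```

```bash
python3 - <<'E'
from h import *
plan([*shoe(0,-.066),.265],17.05)
E
```

```text
at [0.4806 0.2358 0.2593] [-179.9     0.27   17.07] q [  23.   23.  -61.  107.   22.   63. -119.] turn z 0.0 | shift after turn [ 0.0286  0.0377 -0.0057] t 41.85 F [-1.   0.3 -5.1] w 0.0399
```

Call:
send_rows --xyz '[[0.0143,0.019,0],[0.0143,0.0187,0],[0,0,0],[0,0,0.014],[0,0,0.014],[0,0,0.012],[0,0,0],[0,0,0]]' --rotation '[[0,0,0],[0,0,0],[0,0,0],[0,0,0],[0,0,0],[0,0,0],[0,0,0],[0,0,0]]' --jaw '[0.3,0.3,0.3,0.3,0.3,0.3,0.3,0.3]'

```text
time_s: 42.65
tool_pos: [0.5185, 0.2094, 0.2214]
tool_rot: [-180.0, 0.1, 17.2]
force: [-0.5, 0.7, -4.6]
grip_width: 0.0392
grasp_force: 50.0
```

```bash
python3 - <<'E'
from h import *
plan([*shoe(0,-.066),.2165],17.05)
E
```

```text
at [0.5185 0.2094 0.2214] [-1.7996e+02  8.0000e-02  1.7250e+01] q [  22.   28.  -57.  106.   27.   61. -118.] turn z 0.003 | shift after turn [-0.      0.0014  0.0049] t 42.65 F [-0.5  0.7 -4.6] w 0.0392
```

Call:
send_rows --xyz '[[0,0.0014,0.0045],[0,0,0],[0.006,0,0],[0.007,0,0],[0.007,0,0],[0.007,0,0],[0,0,0],[0,0,0]]' --rotation '[[0,0,0.003],[0,0,0],[0,0,0],[0,0,0],[0,0,0],[0,0,0],[0,0,0],[0,0,0]]' --jaw '[0.3,0.3,0.3,0.3,0.3,0.3,0.3,0.3]'

```text
time_s: 43.45
tool_pos: [0.5453, 0.2159, 0.2173]
tool_rot: [-180.0, 0.0, 17.0]
force: [-0.4, -1.1, -4.5]
grip_width: 0.0398
grasp_force: 50.0
```

```bash
python3 - <<'E'
from h import *
plan([*shoe(0,.0415),.2165],17.05)
E
```

```text
at [0.5453 0.2159 0.2173] [-1.7996e+02  5.0000e-02  1.7030e+01] q [  20.   31.  -55.  102.   29.   62. -118.] turn z -0.0 | shift after turn [ 0.0801 -0.0003  0.0008] t 43.45 F [-0.4 -1.1 -4.5] w 0.0398
```

Call:
send_rows --xyz '[[0,0,0.0005],[0.008,0,0],[0.008,0,0],[0.008,0,0],[0.008,0,0],[0.008,0,0],[0.008,0,0],[0.008,0,0],[0.008,0,0],[0.008,0,0],[0.008,0,0],[0.003,0,0],[0.002,0,0],[0,0,0]]' --rotation '[[0,0,0],[0,0,0],[0,0,0],[0,0,0],[0,0,0],[0,0,0],[0,0,0],[0,0,0],[0,0,0],[0,0,0],[0,0,0],[0,0,0],[0,0,0],[0,0,0]]' --jaw '[0.3,0.3,0.3,0.3,0.3,0.3,0.3,0.3,0.3,0.3,0.3,0.3,0.3,0.3]'

```text
time_s: 44.85
tool_pos: [0.625, 0.2403, 0.216]
tool_rot: [180.0, 0.4, 17.0]
force: [-6.3, -2.1, -0.4]
grip_width: 0.0398
grasp_force: 50.0
```

```bash
python3 - <<'E'
from h import *
plan([*shoe(0,.0415),.2165],17.05)
E
```

```text
at [0.625  0.2403 0.216 ] [179.97   0.38  17.02] q [  13.   39.  -51.   90.   32.   67. -118.] turn z -0.001 | shift after turn [-0.0033 -0.0004 -0.0005] t 44.85 F [-6.3 -2.1 -0.4] w 0.0398
```

Call:
send_rows --xyz '[[0.003,0,0],[0,0,0],[-0.002,0,0],[0,0,0],[0,0,0],[0,0,-0.03],[0,0,-0.05],[0,0,-0.05],[-0.04,0.02,-0.02],[-0.04,0.02,0],[-0.04,0.02,0],[-0.03,0.02,0],[0,0,0],[0,0,0]]' --rotation '[[0,0,0],[0,0,0],[0,0,0],[0,0,0],[0,0,0],[0,0,0],[0,0,0],[0,0,0],[0,0,0],[0,0,0],[0,0,0],[0,0,0],[0,0,0],[0,0,0]]' --jaw '[0.3,0.3,0.62,0.62,0.62,0.62,0.62,0.62,0.62,0.3,0.0,0,0,0]'

```text
time_s: 46.25
tool_pos: [0.5079, 0.1195, 0.3678]
tool_rot: [179.9, -0.1, 16.9]
force: [-0.3, 0.1, 0.5]
grip_width: 0.0217
grasp_force: 0.0
```

```bash
python3 - <<'E'
from fo import *
from cell import env
w=env.read_camera('wrist');pickle.dump(w,open('w11.pkl','wb'))
plan([.7054,.0415,.242],17.05)
a=CP[2]
for k in range(3):
    h=place(CP,[[.0415,.075-.075*k,0]])[0]
    for t in(45,60):
        try:
            p=hullfit(w,h,z0=.014,yaws=(7,17,27),thr=t);d=p[:2]-h[:2];print(k,'dx,dy mm',np.round(1e3*np.array([np.cos(a)*d[0]+np.sin(a)*d[1],-np.sin(a)*d[0]+np.cos(a)*d[1]]),1))
        except Exception as e:print(e)
im=draw(w,True,[(np.array(A)+[.0415,y,.014],np.array(B)+[.0415,y,.014]) for y in(.075,0,-.075) for A,B in PK],CP,3)
cv2.imwrite('pics/w11.png',cv2.resize(im[:800],(800,417),interpolation=cv2.INTER_AREA))
E
```

```text
at [0.5081 0.1207 0.3678] [ 1.7999e+02 -1.3000e-01  1.7000e+01] q [ 42.  11. -64. 102.  11.  73. -98.] turn z -0.001 | shift after turn [0.1654 0.1336 0.1258] t 46.3 F [-0.2  0.2  0.2] w 0.0173
hull [0.6224 0.238 ] yaw 20.3 IoU 0.88 area 1274.3333333333333
0 dx,dy mm [ 0.2 -1.9]
hull [0.6236 0.2395] yaw 18.2 IoU 0.913 area 1465.5555555555557
0 dx,dy mm [ 1.8 -0.7]
hull [0.6424 0.1671] yaw 17.3 IoU 0.925 area 1166.3333333333333
1 dx,dy mm [-1.5 -0.4]
hull [0.6436 0.1663] yaw 16.7 IoU 0.758 area 1416.888888888889
1 dx,dy mm [-0.5 -1.5]
hull [0.666  0.0969] yaw 12.7 IoU 0.891 area 1177.3333333333333
2 dx,dy mm [0.5 0.5]
hull [0.6659 0.0967] yaw 14.8 IoU 0.923 area 1444.111111111111
2 dx,dy mm [0.4 0.3]
```

View pics/w11.png

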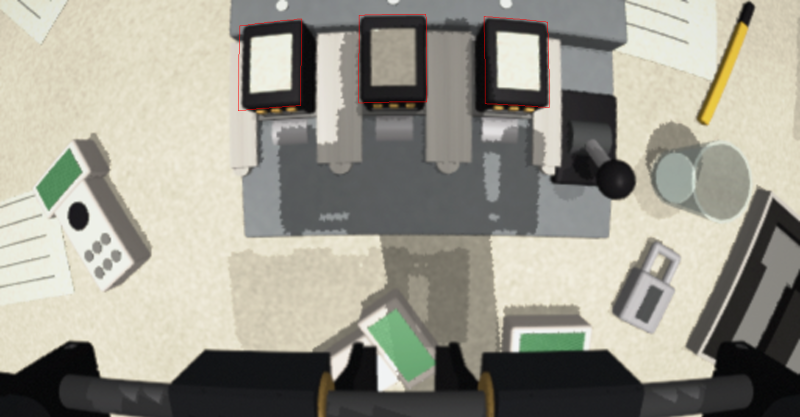

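All three packs stand at their home outlines with the rollers visible behind them at (290,130), (393,128) and (507,128). Next I'll flip the toggle back on.

Call:
send_rows --xyz '[[0.0097,0.0334,0],[0.0097,0.0334,0],[0.0097,0.0334,0],[0.0097,0.0334,0],[0,0,0.042],[0,0,0.042],[0,0,0.042],[0,0,0],[0,0,0]]' --rotation '[[0,0,0],[0,0,0],[0,0,0],[0,0,0],[0,0,0],[0,0,0],[0,0,0],[0,0,0],[0,0,0]]' --jaw '[0,0,0,0,0,0,0,0,0]'

```text
time_s: 47.2
tool_pos: [0.5845, 0.0058, 0.2411]
tool_rot: [-179.9, 0.0, 17.2]
force: [-0.3, 0.8, 0.7]
grip_width: 0.0006
grasp_force: 0.0
```

```bash
python3 - <<'E'
from fo import *
plan([*place(CP,[[.006,-.139,0]])[0][:2],.244],17.05)
E
```

```text
at [0.5845 0.0058 0.2411] [-1.7985e+02  1.0000e-02  1.7170e+01] q [ 41.  28. -54. 102.  25.  63. -95.] turn z 0.002 | shift after turn [ 0.0687  0.0013 -0.0029] t 47.2 F [-0.3  0.8  0.7] w 0.0006
```

Call:
send_rows --xyz '[[0.014,0.001,-0.001],[0.014,0,-0.001],[0.014,0,0],[0.014,0,0],[0.013,0,0],[0,0,0],[0,0,0],[-0.015,0,0],[-0.01,0,-0.02],[-0.01,0,-0.04],[-0.022,-0.014,-0.04],[-0.023,-0.014,-0.03],[0,0,0],[0,0,0],[0,0,0],[0,0,0],[0,0,0],[0,0,0],[0,0,0],[0,0,0]]' --rotation '[[0,0,0],[0,0,0],[0,0,0],[0,0,0],[0,0,0],[0,0,0],[0,0,0],[0,0,0],[0,0,0],[0,0,0],[0,0,0],[0,0,0],[0,0,-0.15],[0,0,-0.15],[0,0,-0.15],[0,0,-0.15],[0,0,-0.15],[0,0,-0.15],[0,0,-0.15],[0,0,-0.15]]' --jaw '[0,0,0,0,0,0,0,0,0,0,0,0,1,1,1,1,1,1,1,1]'

```text
time_s: 49.2
tool_pos: [0.566, 0.0272, 0.3751]
tool_rot: [179.7, -0.0, 86.1]
force: [0.9, 1.1, 0.0]
grip_width: 0.0563
grasp_force: 0.0
```

Call:
send_rows --xyz '[[0,0,0],[0,0,0],[0,0,0],[0,0,0],[0,0,0],[0,0,0],[0,0,0],[0,0,0],[0,0,0],[0,0,0],[0,0,0],[0,0,0],[0,0,0]]' --rotation '[[0,0,-0.15],[0,0,-0.15],[0,0,-0.15],[0,0,-0.15],[0,0,-0.15],[0,0,-0.15],[0,0,-0.15],[0,0,-0.15],[0,0,-0.15],[0,0,-0.15],[0,0,-0.15],[0,0,0],[0,0,0]]' --jaw '[1,1,1,1,1,1,1,1,1,1,1,1,1]'

```text
time_s: 50.5
tool_pos: [0.5657, 0.0269, 0.3742]
tool_rot: [-180.0, 0.1, -179.9]
force: [1.6, -0.1, -0.6]
grip_width: 0.087
grasp_force: 0.0
```

```bash
cat >> fo.py <<'E'
MP=np.array([(-.06,-.023),(.024,-.023),(.024,-.033),(.06,-.033),(.06,.033),(.024,.033),(.024,.023),(-.06,.023)])
def meterfit(w,o,yaw,fish=True,sc=3,z0=0):
    """green display gives head; then silhouette (prism top+bottom) IoU against not-bench mask, plus top-edge fit"""
    k=w['image'].astype(int);g=(k[...,1]-k[...,2]>25)&(k[...,1]-k[...,0]>5)
    q=proj(w,[[*(np.array(o)+.042*np.array([np.cos(yaw),np.sin(yaw)])),.032+z0]],fish)[0]
    n,l,st,ce=cv2.connectedComponentsWithStats(g.astype(np.uint8))
    js=[i for i in range(1,n) if st[i,4]>60]
    j=min(js,key=lambda i:np.hypot(*(ce[i]-q)));r=cv2.minAreaRect(np.argwhere(l==j)[:,::-1].astype(np.float32))
    B=np.array([unproj(w,*b,.032+z0,fish)[:2] for b in cv2.boxPoints(r)]);c=B.mean(0);e=[B[1]-B[0],B[2]-B[1]]
    L=[np.hypot(*x) for x in e];s=e[int(np.argmin(L))];a=np.arctan2(s[1],s[0])
    if np.cos(a-yaw)<0:a+=np.pi
    print('green c',np.round(c,4),'size',np.round(L,4),'yaw',round(np.degrees(a),1),'area',st[j,4]);return c,a
E
python3 - <<'E'
from fo import *
from cell import env
w=env.read_camera('wrist');pickle.dump(w,open('w12.pkl','wb'))
plan([.452,-.018,.203],195)
for n,o,y in(('w2',[.45,-.017],15),('w3',[.45,-.017],15),('w7',[.45,-.017],15),('w12',[.45,-.017],15),('w3',[.429,.13],-38),('w12',[.429,.13],-38),('w11',[.48,.39],45)):
    W=pickle.load(open(n+'.pkl','rb'));print(n,end=' ');meterfit(W,o,np.radians(y))
# knob check
print('knob px',np.round(proj(w,[[*place(CP,[[.0288,-.139,0]])[0][:2],.0747],[*place(CP,[[-.0288,-.139,0]])[0][:2],.0747]],True)))
for s in(.0288,-.0288):
    q=proj(w,[[*place(CP,[[s,-.139,0]])[0][:2],.0747]],True)[0].astype(int);print(s,q,w['image'][max(0,q[1]-3):q[1]+4,max(0,q[0]-3):q[0]+4].mean())
E
```

```text
at [0.5656 0.0268 0.3739] [-1.8000e+02  1.0000e-01 -1.7987e+02] q [ 56.  28. -78.  96.  28.  79.  63.] turn z -0.259 | shift after turn [ 0.1213 -0.0139  0.1709] t 50.55 F [-0.2  0.2 -0.2] w 0.0868
w2 green c [ 0.4884 -0.0022] size [0.0513 0.0251] yaw 16.9 area 968
w3 green c [ 0.4884 -0.0025] size [0.0513 0.0263] yaw 18.1 area 749
w7 green c [ 0.4886 -0.0024] size [0.0515 0.0262] yaw 23.3 area 986
w12 green c [ 0.4884 -0.003 ] size [0.0519 0.0257] yaw 17.7 area 1146
w3 green c [0.4591 0.1073] size [0.0258 0.0569] yaw 309.9 area 530
w12 green c [0.4591 0.1069] size [0.0257 0.0518] yaw 321.2 area 1050
w11 green c [0.5083 0.4198] size [0.0595 0.0267] yaw 69.0 area 531
knob px [[264. 279.]
 [248. 233.]]
0.0288 [263 278] 27.142857142857142
-0.0288 [247 233] 44.183673469387756
```

```bash
cat >> fo.py <<'E'
def meter(w,o,yawd,z=.032,prof=True,fish=True):
    yaw=np.radians(yawd);c,a=meterfit(w,o,yaw,fish,z0=z-.032)
    k=w['image'].astype(int);g=((k[...,1]-k[...,2]>25)&(k[...,1]-k[...,0]>5)).astype(np.uint8)
    q=proj(w,[[*c,z]],fish)[0];x0,y0=int(max(0,q[0]-50)),int(max(0,q[1]-50));sc=4
    M=(cv2.resize(g[y0:y0+100,x0:x0+100].astype(np.float32),None,fx=sc,fy=sc,interpolation=1)>.5)
    def cost(p):
        h=.0257/2+p[3];l=.0517/2+p[4]
        P=place(p,[[-h,-l,z],[h,-l,z],[h,l,z],[-h,l,z]]);Q=(proj(w,P,fish)-[x0,y0]+.5)*sc-.5
        N=np.zeros(M.shape,np.uint8);cv2.fillPoly(N,[np.int32(np.round(Q*16))],1,shift=4);N=N>0;return 1-(M&N).sum()/(M|N).sum()
    p0=np.array([*c,yaw,0,0]);r=min((minimize(cost,p0+[0,0,da,0,0],method='Nelder-Mead',options=dict(initial_simplex=np.vstack([p0+[0,0,da,0,0]]*6)+np.vstack([np.zeros(5),np.diag([.003,.003,.1,.001,.001])]),xatol=1e-5,fatol=1e-5,maxiter=600)) for da in(-.2,0,.2)),key=lambda r:r.fun)
    p=r.x;u=np.array([np.cos(p[2]),np.sin(p[2])]);print('green fit',np.round(p[:2],4),'yaw',round(np.degrees(p[2]),1),'hl',np.round(p[3:]*2e3,1),'IoU',round(1-r.fun,3))
    gy=cv2.cvtColor(w['image'],6)
    # black knob: dark blob near 40 mm back
    s=[];
    for dx in np.arange(-.055,-.025,.001):
        for dy in np.arange(-.02,.0201,.001):
            P=place([*p[:2],p[2]],[[dx,dy,z]]);Q=proj(w,P,fish)[0]
            if 1<Q[0]<510 and 1<Q[1]<382:
                v=cv2.getRectSubPix(gy,(1,1),tuple(map(float,Q)))[0,0]
                if v<70:s.append(P[0,:2])
    if len(s)>50:
        b=np.mean(s,0);d=p[:2]-b;print('knob',np.round(b,4),'n',len(s),'dist',round(np.hypot(*d),4),'yaw by knob',round(np.degrees(np.arctan2(d[1],d[0])),1))
    if prof:
        for yy in(-.02,.0,.014):
            P=place(p[:3],[[x,yy if x>-.03 else yy*.7,z] for x in np.arange(-.115,.035,.003)]);Q=proj(w,P,fish)
            print('prof',yy,' '.join(f'{int(1e3*x)}:{int(gy[int(round(v)),int(round(t))])}' for x,(t,v) in zip(np.arange(-.115,.035,.003),Q) if 0<=v<383 and 0<=t<511 and not -.09<x<.009))
    return p
E
python3 - <<'E'
from fo import *
w=pickle.load(open('w12.pkl','rb'));meter(w,[.45,-.017],16);meter(w,[.429,.13],-38)
w=pickle.load(open('w7.pkl','rb'));meter(w,[.45,-.017],16,prof=False)
w=pickle.load(open('w2.pkl','rb'));meter(w,[.45,-.017],16)
E
```

```text
green c [ 0.4884 -0.003 ] size [0.0519 0.0257] yaw 17.7 area 1146
green fit [ 0.4885 -0.0029] yaw 17.0 hl [-0.2 -0.2] IoU 0.974
knob [ 0.4554 -0.0194] n 132 dist 0.037 yaw by knob 26.5
prof -0.02 -115:141 -112:142 -109:140 -106:146 -103:145 -99:225 -96:242 -93:231 -90:148 11:146 14:139 17:125 20:116 23:120 26:119 29:119 32:125 35:120
prof 0.0 -115:226 -112:224 -109:221 -106:224 -103:220 -99:238 -96:243 -93:244 -90:179 11:149 14:141 17:118 20:121 23:121 26:126 29:125 32:123 35:122
prof 0.014 -115:218 -112:219 -109:220 -106:222 -103:224 -99:238 -96:243 -93:243 -90:207 11:160 14:233 17:203 20:125 23:130 26:210 29:208 32:209 35:212
green c [0.4591 0.1069] size [0.0257 0.0518] yaw 321.2 area 1050
green fit [0.4591 0.1069] yaw -38.0 hl [-0.2 -0.4] IoU 0.975
knob [0.4295 0.1302] n 365 dist 0.0377 yaw by knob -38.3
prof -0.02 -115:225 -112:226 -109:220 -106:223 -103:227 -99:235 -96:240 -93:240 -90:225 11:148 14:235 17:184 20:99 23:112 26:124 29:218 32:211 35:211
prof 0.0 -115:228 -112:225 -109:228 -106:224 -103:226 -99:233 -96:240 -93:241 -90:152 11:142 14:220 17:176 20:100 23:116 26:129 29:
[... 274 characters left out ...]
-0.6 -0.3] IoU 0.967
knob [ 0.4524 -0.014 ] n 378 dist 0.0377 yaw by knob 17.6
green c [ 0.4884 -0.0022] size [0.0513 0.0251] yaw 16.9 area 968
green fit [ 0.4885 -0.0027] yaw 16.7 hl [0.3 0. ] IoU 0.994
knob [ 0.4521 -0.0138] n 419 dist 0.0381 yaw by knob 17.1
prof -0.02 -115:58 -112:55 -109:51 -106:57 -103:206 -99:236 -96:247 -93:247 -90:223 11:166 14:171 17:161 20:117 23:144 26:146 29:149 32:160 35:154
prof 0.0 -115:58 -112:56 -109:51 -106:55 -103:201 -99:237 -96:247 -93:247 -90:108 11:163 14:168 17:157 20:117 23:147 26:155 29:155 32:152 35:159
prof 0.014 -115:57 -112:56 -109:51 -106:49 -103:132 -99:152 -96:173 -93:174 -90:100 11:160 14:177 17:154 20:116 23:149 26:152 29:154 32:153 35:151
```

Call:
send_rows --xyz '[[0,0,0],[0,0,0],[0.0311,-0.0014,0.02],[0.0311,-0.0014,0.02],[0.0311,-0.0014,0.02],[0.0311,-0.0014,0.02],[0,0,0.02],[0,0,0],[0,0,0]]' --rotation '[[0,0,-0.149],[0,0,-0.148],[0,0,0],[0,0,0],[0,0,0],[0,0,0],[0,0,0],[0,0,0],[0,0,0]]' --jaw '[1,1,1,1,1,1,1,1,1]'

```text
time_s: 51.45
tool_pos: [0.4487, -0.0153, 0.2736]
tool_rot: [179.9, 0.1, -162.7]
force: [-0.1, -0.0, -0.1]
grip_width: 0.0873
grasp_force: 0.0
```

```bash
python3 - <<'E'
from h import *
plan([.4483,-.0151,.201],197.1)
E
```

```text
at [ 0.4487 -0.0153  0.2736] [ 1.7992e+02  6.0000e-02 -1.6266e+02] q [ 73.   9. -77. 118.   9.  61.  99.] turn z 0.004 | shift after turn [0.0004 0.0003 0.0726] t 51.45 F [-0.1 -0.  -0.1] w 0.0873
```

Call:
send_rows --xyz '[[0,0,0.035],[0,0,0.03],[0,0,0.009],[0,0,0],[0,0,0],[0,0,0],[0,0,0],[0,0,0],[0,0,0],[0,0,0],[0,0,0],[0,0,0],[0,0,-0.02],[0,0,-0.02],[0,0,-0.01],[0,0,0]]' --rotation '[[0,0,0.004],[0,0,0],[0,0,0],[0,0,0],[0,0,0],[0,0,0],[0,0,0],[0,0,0],[0,0,0],[0,0,0],[0,0,0],[0,0,0],[0,0,0],[0,0,0],[0,0,0],[0,0,0]]' --jaw '[1,1,1,1,0.35,0.35,0.35,0.35,0.35,0.35,0.35,0.35,0.35,0.35,0.35,0.35]' --newtons 40

```text
time_s: 53.05
tool_pos: [0.4485, -0.0159, 0.2496]
tool_rot: [-179.9, 0.1, -162.9]
force: [0.1, -0.3, -3.2]
grip_width: 0.0459
grasp_force: 40.0
```

```bash
python3 - <<'E'
from h import *
plan([*pocket(0),.25],180-6.56)
E
```

```text
at [ 0.4485 -0.0159  0.2496] [-1.7990e+02  6.0000e-02 -1.6292e+02] q [ 69.  12. -74. 119.  14.  58.  95.] turn z 0.413 | shift after turn [-0.1648 -0.1826 -0.0004] t 53.05 F [ 0.1 -0.3 -3.2] w 0.0459
```

Call:
send_rows --xyz '[[0,0,0],[0,0,0],[0,0,0],[-0.0275,-0.0304,0],[-0.0275,-0.0304,0],[-0.0275,-0.0304,0],[-0.0275,-0.0304,0],[-0.0275,-0.0304,0],[-0.0275,-0.0304,0],[0,0,0],[0,0,0]]' --rotation '[[0,0,0.138],[0,0,0.138],[0,0,0.137],[0,0,0],[0,0,0],[0,0,0],[0,0,0],[0,0,0],[0,0,0],[0,0,0],[0,0,0]]' --jaw '[0.35,0.35,0.35,0.35,0.35,0.35,0.35,0.35,0.35,0.35,0.35]'

```text
time_s: 54.15
tool_pos: [0.5909, -0.2165, 0.2464]
tool_rot: [179.9, -0.2, 173.3]
force: [0.9, 1.8, -2.7]
grip_width: 0.0456
grasp_force: 40.0
```

```bash
python3 - <<'E'
from h import *
plan([*pocket(0),.208],180-6.56)
E
```

```text
at [ 0.5909 -0.2165  0.2464] [179.88  -0.21 173.34] q [ 59.  34. -54.  95.  29.  67.  81.] turn z -0.002 | shift after turn [-0.0005  0.0004  0.0384] t 54.15 F [ 0.9  1.8 -2.7] w 0.0456
```

Call:
send_rows --xyz '[[-0.0005,0,0.012],[0,0,0.012],[0,0,0.008],[0,0,0.006],[0,0,0.003],[0,0,0],[0,0,0]]' --rotation '[[0,0,0],[0,0,0],[0,0,0],[0,0,0],[0,0,0],[0,0,0],[0,0,0]]' --jaw '[0.35,0.35,0.35,0.35,0.35,0.35,0.35]'

```text
time_s: 54.85
tool_pos: [0.5919, -0.2159, 0.2081]
tool_rot: [180.0, 0.0, 173.4]
force: [0.1, 0.5, -2.7]
grip_width: 0.0456
grasp_force: 40.0
```

```bash
python3 - <<'E'
from h import *
plan([*pocket(0),.207],180-6.56)
E
```

```text
at [ 0.5919 -0.2159  0.2081] [1.8000e+02 1.0000e-02 1.7344e+02] q [ 57.  36. -52.  96.  31.  64.  79.] turn z 0.0 | shift after turn [ 0.0005 -0.0003  0.0011] t 54.85 F [ 0.1  0.5 -2.7] w 0.0456
```

Call:
send_rows --xyz '[[0,0,0.002],[0,0,0],[0,0,0],[0,0,0],[0,0,0],[0,0,-0.03],[0,0,-0.05],[0,0,-0.05],[0,0,-0.02],[0.0172,0.0442,0],[0.0172,0.0442,0],[0.0172,0.0442,0],[0.0172,0.0442,0],[0.0172,0.0442,0],[0.0172,0.0442,0],[0,0,0],[0,0,0],[0,0,0],[0,0,0],[0,0,0]]' --rotation '[[0,0,0],[0,0,0],[0,0,0],[0,0,0],[0,0,0],[0,0,0],[0,0,0],[0,0,0],[0,0,0],[0,0,0],[0,0,0],[0,0,0],[0,0,0],[0,0,0],[0,0,0],[0,0,0.137],[0,0,0.137],[0,0,0.137],[0,0,0.137],[0,0,0]]' --jaw '[0.35,0.35,0.8,0.8,0.8,0.8,0.8,1,1,1,1,1,1,1,1,1,1,1,1,1]'

```text
time_s: 56.85
tool_pos: [0.5195, 0.0598, 0.3563]
tool_rot: [-180.0, 0.0, 142.1]
force: [0.4, -0.9, 0.4]
grip_width: 0.0873
grasp_force: 0.0
```

```bash
python3 - <<'E'
from fo import *
from cell import env
w=env.read_camera('wrist');pickle.dump(w,open('w13.pkl','wb'))
p=meter(w,[.426,.1328],-38,prof=False)
o=p[:2]-.042*np.array([np.cos(p[2]),np.sin(p[2])]);print('origin',o)
plan([*o,.201],180+np.degrees(p[2]))
E
```

```text
green c [0.4589 0.1069] size [0.0514 0.0256] yaw -37.6 area 1319
green fit [0.4589 0.1069] yaw -38.1 hl [0.6 0.4] IoU 0.976
knob [0.4295 0.1302] n 354 dist 0.0375 yaw by knob -38.5
origin [0.42581804 0.13278074]
at [0.5195 0.0597 0.3562] [-1.7999e+02  3.0000e-02  1.4223e+02] q [ 48.  12. -63. 103.  11.  72.  34.] turn z 0.006 | shift after turn [ 0.1188 -0.0003  0.1552] t 56.9 F [-0.7  0.8 -0.8] w 0.0871
```

Call:
send_rows --xyz '[[0.0297,0,0.02],[0.0297,0,0.02],[0.0297,0,0.02],[0.0297,0,0.02],[0,0,0.04],[0,0,0.036],[0,0,0],[0,0,0]]' --rotation '[[0,0,0.006],[0,0,0],[0,0,0],[0,0,0],[0,0,0],[0,0,0],[0,0,0],[0,0,0]]' --jaw '[1,1,1,1,1,1,1,1]'

```text
time_s: 57.7
tool_pos: [0.4262, 0.1334, 0.2004]
tool_rot: [180.0, -0.1, 141.8]
force: [-0.1, 0.7, 0.1]
grip_width: 0.0872
grasp_force: 0.0
```

```bash
python3 - <<'E'
from h import *
plan([.4258,.1328,.201],141.9)
E
```

```text
at [0.4262 0.1334 0.2004] [ 1.7998e+02 -1.3000e-01  1.4185e+02] q [ 39.  16. -64. 122.  17.  53.  17.] turn z -0.001 | shift after turn [-0.0001 -0.0007 -0.0006] t 57.7 F [-0.1  0.7  0.1] w 0.0872
```

Call:
send_rows --xyz '[[0,0,0],[0,0,0],[0,0,0],[0,0,0],[0,0,0],[0,0,0],[0,0,0],[0,0,0],[0,0,0],[0,0,-0.02],[0,0,-0.02],[0,0,-0.015],[0,0,0]]' --rotation '[[0,0,0],[0,0,0],[0,0,0],[0,0,0],[0,0,0],[0,0,0],[0,0,0],[0,0,0],[0,0,0],[0,0,0],[0,0,0],[0,0,0],[0,0,0]]' --jaw '[0.35,0.35,0.35,0.35,0.35,0.35,0.35,0.35,0.35,0.35,0.35,0.35,0.35]' --newtons 40

```text
time_s: 59.0
tool_pos: [0.4267, 0.1332, 0.2561]
tool_rot: [179.9, 0.1, 141.7]
force: [-0.2, 0.2, -2.8]
grip_width: 0.0461
grasp_force: 40.0
```

Call:
send_rows --xyz '[[0,0,0],[0,0,0],[0,0,0],[0,0,0],[-0.0186,-0.0385,0],[-0.0186,-0.0385,0],[-0.0186,-0.0385,0],[-0.0186,-0.0385,0],[-0.0186,-0.0385,0],[-0.0186,-0.0385,0],[-0.0186,-0.0385,0],[-0.0186,-0.0385,0],[-0.0186,-0.0385,0],[-0.0186,-0.0385,0],[-0.0186,-0.0385,0],[0,0,0],[0,0,0]]' --rotation '[[0,0,-0.138],[0,0,-0.138],[0,0,-0.138],[0,0,-0.137],[0,0,0],[0,0,0],[0,0,0],[0,0,0],[0,0,0],[0,0,0],[0,0,0],[0,0,0],[0,0,0],[0,0,0],[0,0,0],[0,0,0],[0,0,0]]' --jaw '[0.35,0.35,0.35,0.35,0.35,0.35,0.35,0.35,0.35,0.35,0.35,0.35,0.35,0.35,0.35,0.35,0.35]'

```text
time_s: 60.7
tool_pos: [0.5791, -0.3127, 0.252]
tool_rot: [179.9, -0.2, 173.1]
force: [-0.3, 1.0, -2.3]
grip_width: 0.0457
grasp_force: 40.0
```

```bash
python3 - <<'E'
from h import *
plan([*pocket(1),.208],180-6.56)
E
```

```text
at [ 0.5791 -0.3127  0.252 ] [179.87  -0.19 173.13] q [ 64.  36. -52.  90.  30.  69.  89.] turn z -0.005 | shift after turn [-0.0011  0.0024  0.044 ] t 60.7 F [-0.3  1.  -2.3] w 0.0457
```

Call:
send_rows --xyz '[[-0.0011,0.0022,0.012],[0,0,0.012],[0,0,0.008],[0,0,0.008],[0,0,0.004],[0,0,0],[0,0,0]]' --rotation '[[0,0,-0.005],[0,0,0],[0,0,0],[0,0,0],[0,0,0],[0,0,0],[0,0,0]]' --jaw '[0.35,0.35,0.35,0.35,0.35,0.35,0.35]'

```text
time_s: 61.4
tool_pos: [0.5812, -0.3097, 0.2111]
tool_rot: [180.0, 0.0, 173.5]
force: [-0.0, 0.4, -1.9]
grip_width: 0.046
grasp_force: 40.0
```

```bash
python3 - <<'E'
from h import *
plan([*pocket(1),.207],180-6.56)
E
```

```text
at [ 0.5812 -0.3097  0.2111] [1.8000e+02 1.0000e-02 1.7355e+02] q [ 63.  38. -51.  92.  32.  65.  88.] turn z 0.002 | shift after turn [ 0.0006 -0.0009  0.0041] t 61.4 F [-0.   0.4 -1.9] w 0.046
```

Call:
send_rows --xyz '[[0,-0.0005,0.004],[0,0,0],[0,0,0],[0,0,0],[0,0,0],[0,0,-0.03],[0,0,-0.05],[0,0,-0.05],[0,0,-0.02],[0.0036,0.041,0],[0.0036,0.041,0],[0.0036,0.041,0],[0.0036,0.041,0],[0.0036,0.041,0],[0.0036,0.041,0],[0.0036,0.041,0],[0.0036,0.041,0],[0.0036,0.041,0],[0.0036,0.041,0],[0,0,0]]' --rotation '[[0,0,0],[0,0,0],[0,0,0],[0,0,0],[0,0,0],[0,0,0],[0,0,0],[0,0,0],[0,0,0],[0,0,0],[0,0,0],[0,0,0],[0,0,0],[0,0,0],[0,0,0],[0,0,0],[0,0,0],[0,0,0],[0,0,0],[0,0,0]]' --jaw '[0.35,0.35,0.8,0.8,0.8,0.8,0.8,1,1,1,1,1,1,1,1,1,1,1,1,1]'

```text
time_s: 63.4
tool_pos: [0.5895, 0.1095, 0.3582]
tool_rot: [179.7, 0.0, 174.2]
force: [-0.1, 0.3, 0.9]
grip_width: 0.0871
grasp_force: 0.0
```

```bash
python3 - <<'E'
from fo import *
w=pickle.load(open('w11.pkl','rb'));p=meter(w,[.48,.39],48,prof=False)
o=p[:2]-.042*np.array([np.cos(p[2]),np.sin(p[2])]);print('origin',o)
t=pickle.load(open('top0.pkl','rb'));print('bottle',unproj(t,130/1.5625,325/1.5625,0),unproj(t,87/1.5625,303/1.5625,.25))
plan([o[0]+.12,o[1],.356],180)
E
```

```text
green c [0.5083 0.4198] size [0.0595 0.0267] yaw 69.0 area 531
green fit [0.5085 0.4192] yaw 50.1 hl [-0.4 -0.2] IoU 0.965
knob [0.4839 0.3897] n 365 dist 0.0384 yaw by knob 50.2
origin [0.48150006 0.38699021]
bottle [0.48291536 0.61875797 0.        ] [0.48085733 0.6022539  0.25      ]
at [0.5895 0.1095 0.3582] [1.7972e+02 3.0000e-02 1.7420e+02] q [ 36.  25. -62.  93.  23.  76.  54.] turn z -0.101 | shift after turn [-0.012   0.2775  0.0022] t 63.4 F [-0.1  0.3  0.9] w 0.0871
```

Call:
send_rows --xyz '[[0.0035,0.0397,0],[0.0035,0.0397,0],[0.0035,0.0397,0],[0.0035,0.0397,0],[0.0035,0.0397,0],[0.0035,0.0397,0],[0.0035,0.0397,0],[0.0035,0.0397,0],[0,0,0],[0,0,0],[0,0,0],[0,0,0],[0,0,0]]' --rotation '[[0,0,0],[0,0,0],[0,0,0],[0,0,0],[0,0,0],[0,0,0],[0,0,0],[0,0,0],[0,0,-0.15],[0,0,-0.15],[0,0,-0.15],[0,0,0],[0,0,0]]' --jaw '[1,1,1,1,1,1,1,1,1,1,1,1,1]'

```text
time_s: 64.7
tool_pos: [0.5994, 0.4196, 0.357]
tool_rot: [180.0, -0.0, -160.9]
force: [-0.5, -0.5, -0.2]
grip_width: 0.0871
grasp_force: 0.0
```

```bash
python3 - <<'E'
from fo import *
from cell import env
w=env.read_camera('wrist');pickle.dump(w,open('w14.pkl','wb'))
p=meter(w,[.4815,.387],50,prof=False)
o=p[:2]-.042*np.array([np.cos(p[2]),np.sin(p[2])]);print('origin',o)
plan([*o,.201],180+np.degrees(p[2]))
E
```

```text
green c [0.5082 0.4187] size [0.0517 0.0258] yaw 49.5 area 1256
green fit [0.5082 0.4187] yaw 50.0 hl [-0.2 -0.4] IoU 0.978
knob [0.4839 0.3896] n 363 dist 0.0379 yaw by knob 50.2
origin [0.48116536 0.38653661]
at [0.5994 0.4197 0.3571] [ 1.7998e+02 -1.0000e-02 -1.6087e+02] q [ -2.  43. -60.  72.  36.  85.  52.] turn z -0.539 | shift after turn [0.1014 0.0693 0.1561] t 64.75 F [-0.4 -0.2  0.9] w 0.087
```

Meter origin is (0.4812, 0.3865) at yaw 50°. Now the approach.

Call:
send_rows --xyz '[[0.02,0,0],[0,0,0],[0,0,0],[0,0,0],[0,0,0],[0.0204,0.0203,0.02],[0.0204,0.0203,0.02],[0.0204,0.0203,0.02],[0.0204,0.0203,0.02],[0,0,0],[0,0,0]]' --rotation '[[0,0,0],[0,0,-0.135],[0,0,-0.135],[0,0,-0.135],[0,0,-0.134],[0,0,0],[0,0,0],[0,0,0],[0,0,0],[0,0,0],[0,0,0]]' --jaw '[1,1,1,1,1,1,1,1,1,1,1]'

```text
time_s: 65.85
tool_pos: [0.4655, 0.4024, 0.277]
tool_rot: [-179.9, -0.0, -129.8]
force: [0.7, 1.3, 0.1]
grip_width: 0.0872
grasp_force: 0.0
```

```bash
python3 - <<'E'
from h import *
plan([.4812,.3865,.201],230.1)
E
```

```text
at [0.4655 0.4024 0.277 ] [-1.7995e+02 -1.0000e-02 -1.2984e+02] q [  8.  39. -70.  95.  38.  74.  70.] turn z 0.001 | shift after turn [ 0.0021 -0.0222  0.076 ] t 65.85 F [0.7 1.3 0.1] w 0.0872
```

Call:
send_rows --xyz '[[0.0021,-0.0222,0],[0,0,0.035],[0,0,0.03],[0,0,0.012],[0,0,0],[0,0,0]]' --rotation '[[0,0,0],[0,0,0],[0,0,0],[0,0,0],[0,0,0],[0,0,0]]' --jaw '[1,1,1,1,1,1]'

```text
time_s: 66.45
tool_pos: [0.482, 0.3876, 0.2014]
tool_rot: [180.0, 0.1, -129.8]
force: [0.6, 0.9, 0.3]
grip_width: 0.0868
grasp_force: 0.0
```

```bash
python3 - <<'E'
from h import *
plan([.4812,.3865,.201],230.1)
E
```

```text
at [0.482  0.3876 0.2014] [ 1.7997e+02  1.1000e-01 -1.2982e+02] q [  7.  43. -66.  98.  42.  67.  70.] turn z 0.001 | shift after turn [ 0.0013 -0.0001  0.0004] t 66.45 F [0.6 0.9 0.3] w 0.0868
```

Call:
send_rows --xyz '[[0.0013,0,0],[0,0,0],[0,0,0],[0,0,0],[0,0,0],[0,0,0],[0,0,0],[0,0,0],[0,0,0],[0,0,0],[0,0,-0.02],[0,0,-0.02],[0,0,-0.02],[0,0,0]]' --rotation '[[0,0,0],[0,0,0],[0,0,0],[0,0,0],[0,0,0],[0,0,0],[0,0,0],[0,0,0],[0,0,0],[0,0,0],[0,0,0],[0,0,0],[0,0,0],[0,0,0]]' --jaw '[1,0.35,0.35,0.35,0.35,0.35,0.35,0.35,0.35,0.35,0.35,0.35,0.35,0.35]' --newtons 40

```text
time_s: 67.85
tool_pos: [0.4811, 0.3873, 0.2645]
tool_rot: [-180.0, 0.4, -129.8]
force: [0.5, 0.4, -3.6]
grip_width: 0.0459
grasp_force: 40.0
```

Call:
send_rows --xyz '[[0,0,0],[0,0,0],[0,0,0],[0,0,0],[0,0,0],[0,0,0],[0,0,0],[0,0,0],[-0.0089,-0.0388,0],[-0.0089,-0.0388,0],[-0.0089,-0.0388,0],[-0.0089,-0.0388,0],[-0.0089,-0.0388,0],[-0.0089,-0.0388,0],[-0.0089,-0.0388,0],[-0.0089,-0.0388,0],[-0.0089,-0.0388,0],[-0.0089,-0.0388,0],[0,0,0]]' --rotation '[[0,0,0.1416],[0,0,0.1416],[0,0,0.1416],[0,0,0.1416],[0,0,0.1416],[0,0,0.1416],[0,0,0.1416],[0,0,0],[0,0,0],[0,0,0],[0,0,0],[0,0,0],[0,0,0],[0,0,0],[0,0,0],[0,0,0],[0,0,0],[0,0,0],[0,0,0]]' --jaw '[0.35,0.35,0.35,0.35,0.35,0.35,0.35,0.35,0.35,0.35,0.35,0.35,0.35,0.35,0.35,0.35,0.35,0.35,0.35]'

```text
time_s: 69.75
tool_pos: [0.525, -0.0169, 0.2594]
tool_rot: [-179.8, -0.0, 173.1]
force: [-0.6, 0.4, -2.8]
grip_width: 0.0454
grasp_force: 40.0
```

```bash
python3 - <<'E'
from h import *
plan([*pocket(2),.26],180-6.56)
E
```

```text
at [ 0.525  -0.0169  0.2594] [-1.7979e+02 -3.0000e-02  1.7308e+02] q [ 53.  21. -62. 109.  21.  63.  65.] turn z -0.006 | shift after turn [-0.0886 -0.3803 -0.0006] t 69.75 F [-0.6  0.4 -2.8] w 0.0454
```

Call:
send_rows --xyz '[[-0.0089,-0.038,0],[-0.0089,-0.038,0],[-0.0089,-0.038,0],[-0.0089,-0.038,0],[-0.0089,-0.038,0],[-0.0089,-0.038,0],[-0.0089,-0.038,0],[-0.0089,-0.038,0],[-0.0089,-0.038,0],[-0.0089,-0.038,0],[0,0,0],[0,0,0]]' --rotation '[[0,0,-0.006],[0,0,0],[0,0,0],[0,0,0],[0,0,0],[0,0,0],[0,0,0],[0,0,0],[0,0,0],[0,0,0],[0,0,0],[0,0,0]]' --jaw '[0.35,0.35,0.35,0.35,0.35,0.35,0.35,0.35,0.35,0.35,0.35,0.35]'

```text
time_s: 70.95
tool_pos: [0.5712, -0.3981, 0.2589]
tool_rot: [179.9, -0.1, 173.8]
force: [-0.3, 1.5, -2.7]
grip_width: 0.0458
grasp_force: 40.0
```

```bash
python3 - <<'E'
from h import *
plan([*pocket(2),.208],180-6.56)
E
```

```text
at [ 0.5712 -0.3981  0.2589] [ 1.7990e+02 -6.0000e-02  1.7378e+02] q [ 67.  39. -50.  84.  31.  72.  97.] turn z 0.006 | shift after turn [ 0.0008 -0.0069  0.0509] t 70.95 F [-0.3  1.5 -2.7] w 0.0458
```

Call:
send_rows --xyz '[[0.0008,-0.0067,0],[0,0,0.015],[0,0,0.013],[0,0,0],[0,0,0]]' --rotation '[[0,0,0.006],[0,0,0],[0,0,0],[0,0,0],[0,0,0]]' --jaw '[0.35,0.35,0.35,0.35,0.35]'

```text
time_s: 71.45
tool_pos: [0.5698, -0.4032, 0.2307]
tool_rot: [179.9, -0.1, 173.5]
force: [0.7, -0.0, -2.1]
grip_width: 0.0462
grasp_force: 40.0
```

```bash
python3 - <<'E'
from h import *
plan([*pocket(2),.208],180-6.56)
E
```

```text
at [ 0.5698 -0.4032  0.2307] [ 1.7993e+02 -1.1000e-01  1.7349e+02] q [ 67.  41. -49.  85.  32.  69.  97.] turn z 0.001 | shift after turn [-0.     -0.0017  0.0227] t 71.45 F [ 0.7 -0.  -2.1] w 0.0462
```

Call:
send_rows --xyz '[[0,-0.0015,0.01],[0,0,0.008],[0,0,0.004],[0,0,0],[0,0,0]]' --rotation '[[0,0,0],[0,0,0],[0,0,0],[0,0,0],[0,0,0]]' --jaw '[0.35,0.35,0.35,0.35,0.35]'

```text
time_s: 71.95
tool_pos: [0.5695, -0.4056, 0.2123]
tool_rot: [-179.9, -0.1, 173.4]
force: [-6.7, 2.6, 13.0]
grip_width: 0.0458
grasp_force: 40.0
```

Call:
send_rows --xyz '[[0.0015,0,0],[0,0,0.001],[0,0,0]]' --rotation '[[0,0,0],[0,0,0],[0,0,0]]' --jaw '[0.35,0.35,0.35]'

```text
time_s: 72.25
tool_pos: [0.569, -0.4053, 0.2123]
tool_rot: [-179.9, 0.1, 173.4]
force: [-6.2, 2.1, 15.5]
grip_width: 0.0456
grasp_force: 40.0
```

Call:
send_rows --xyz '[[0,0,0],[0,0,0],[0,0,0],[0,0,-0.03],[0,0,-0.05],[0,0,-0.05],[-0.036,0.0377,-0.02],[-0.036,0.0377,0],[-0.036,0.0377,0],[0,0,0],[0,0,0]]' --rotation '[[0,0,0],[0,0,0],[0,0,0],[0,0,0],[0,0,0],[0,0,0],[0,0,0],[0,0,0],[0,0,0],[0,0,0],[0,0,0]]' --jaw '[0.8,0.8,0.8,0.8,0.8,0.8,1,1,1,1,1]'

```text
time_s: 73.35
tool_pos: [0.6825, -0.3085, 0.3557]
tool_rot: [179.9, -0.1, 173.7]
force: [0.5, -0.7, 0.9]
grip_width: 0.0865
grasp_force: 0.0
```

```bash
python3 - <<'E'
from fo import *
from cell import env
w=env.read_camera('wrist');pickle.dump(w,open('w15.pkl','wb'))
plan([.569,-.405,.21],173.4)
T=fit([(w,True)],TR,TP,rng=4)
a=TP[2]
for k in range(3):
    o=pocket(k);p=meter(w,o,-6.6,z=.038,prof=False)
    d=p[:2]-.042*np.array([np.cos(p[2]),np.sin(p[2])])-o;print('pocket',k,'err mm',np.round(1e3*np.array([np.cos(a)*d[0]+np.sin(a)*d[1],-np.sin(a)*d[0]+np.cos(a)*d[1]]),1))
E
```

```text
at [ 0.6814 -0.3109  0.3557] [ 1.800e+02 -9.000e-02  1.735e+02] q [ 52.  41. -51.  69.  31.  84.  89.] turn z 0.002 | shift after turn [ 0.1008 -0.1064  0.1457] t 73.4 F [0.1 0.2 0.5] w 0.0866
fit [ 0.5801 -0.31  ] yaw -6.61 n 56 med|e| 0.23 bysegs [-0.1, 0.1, -0.0, 0.0]
green c [ 0.6338 -0.221 ] size [0.0258 0.0518] yaw 352.7 area 1219
green fit [ 0.6339 -0.2209] yaw -6.8 hl [-0.1 -0. ] IoU 0.972
knob [ 0.5962 -0.217 ] n 407 dist 0.0379 yaw by knob -6.0
pocket 0 err mm [0.8 0.2]
green c [ 0.6221 -0.3151] size [0.0516 0.0251] yaw -6.0 area 1358
green fit [ 0.6222 -0.315 ] yaw -6.5 hl [-0.   0.9] IoU 0.983
knob [ 0.5895 -0.3099] n 127 dist 0.033 yaw by knob -8.8
pocket 1 err mm [-0.1  0.3]
green c [ 0.611  -0.4152] size [0.054  0.0268] yaw -6.6 area 1204
green fit [ 0.611  -0.4156] yaw -7.1 hl [0.8 1.6] IoU 0.972
knob [ 0.5727 -0.4092] n 380 dist 0.0388 yaw by knob -9.6
pocket 2 err mm [ 0.3 -5.6]
```

```bash
python3 - <<'E'
from fo import *
w=pickle.load(open('w15.pkl','rb'));a=TP[2]
for z in(.043,.047,.051):
    p=meter(w,pocket(2),-6.6,z=z,prof=False)
    d=p[:2]-.042*np.array([np.cos(p[2]),np.sin(p[2])])-pocket(2);print(z,'err mm',np.round(1e3*np.array([np.cos(a)*d[0]+np.sin(a)*d[1],-np.sin(a)*d[0]+np.cos(a)*d[1]]),1))
# full 3D: green corners -> tilt via PnP on 4 corners
k=w['image'].astype(int);g=((k[...,1]-k[...,2]>25)&(k[...,1]-k[...,0]>5)).astype(np.uint8)
for kk in range(3):
    q=proj(w,[[*place([*pocket(kk),a],[[.042,0,0]])[0][:2],.04]],True)[0]
    n,l,st,ce=cv2.connectedComponentsWithStats(g);j=min([i for i in range(1,n) if st[i,4]>60],key=lambda i:np.hypot(*(ce[i]-q)))
    x0,y0,ww,hh=st[j,:4]-[4,4,-8,-8];sc=4
    M=cv2.resize((l==j)[y0:y0+hh,x0:x0+ww].astype(np.float32),None,fx=sc,fy=sc,interpolation=1)>.5
    def cost(v):
        P=np.array([[-.0128,-.0257,0],[.0128,-.0257,0],[.0128,.0257,0],[-.0128,.0257,0]])
        R=Ro.from_euler('ZYX',[a+v[3],v[4],v[5]]).as_matrix();P=P@R.T+[v[0],v[1],v[2]]
        Q=(proj(w,P,True)-[x0,y0]+.5)*sc-.5;N=np.zeros(M.shape,np.uint8);cv2.fillPoly(N,[np.int32(np.round(Q*16))],1,shift=4);N=N>0
        return 1-(M&N).sum()/(M|N).sum()+.5*(v[4]**2+v[5]**2)*.1
    c=place([*pocket(kk),a],[[.042,0,0]])[0][:2];s0=np.array([*c,.04,0,0,0])
    r=minimize(cost,s0,method='Nelder-Mead',options=dict(initial_simplex=np.vstack([s0]*7)+np.vstack([np.zeros(6),np.diag([.004,.004,.006,.05,.08,.08])]),maxiter=3000,xatol=1e-5,fatol=1e-6))
    print(kk,'xyz off mm',np.round(1e3*(r.x[:3]-[*c,.038]),1),'yaw,pitch,roll deg',np.round(np.degrees(r.x[3:]),1),round(r.fun,4))
E
```

```text
green c [ 0.6109 -0.4132] size [0.0531 0.0263] yaw -6.6 area 1204
green fit [ 0.611  -0.4137] yaw -7.0 hl [0.5 0.9] IoU 0.972
knob [ 0.5734 -0.4072] n 365 dist 0.0382 yaw by knob -9.8
0.043 err mm [ 0.1 -3.8]
green c [ 0.6109 -0.4117] size [0.0524 0.0259] yaw -6.6 area 1204
green fit [ 0.611  -0.4122] yaw -7.0 hl [-0. -0.] IoU 0.972
knob [ 0.5739 -0.4058] n 357 dist 0.0376 yaw by knob -9.9
0.047 err mm [-0.1 -2.2]
green c [ 0.6109 -0.4102] size [0.0516 0.0256] yaw -6.6 area 1204
green fit [ 0.6109 -0.4106] yaw -7.1 hl [-0.3 -0.8] IoU 0.972
knob [ 0.5741 -0.4046] n 352 dist 0.0373 yaw by knob -9.3
0.051 err mm [-0.3 -0.6]
0 xyz off mm [ 0.6 -0.3  1.1] yaw,pitch,roll deg [0.6 0.7 0.3] 0.0285
1 xyz off mm [-0.1  0.6  2.1] yaw,pitch,roll deg [ 0.2 -0.   0. ] 0.0149
2 xyz off mm [-0.3 -2.4  9.1] yaw,pitch,roll deg [-0.9 -0.  -0. ] 0.0297
```

Call:
send_rows --xyz '[[0.0334,-0.0361,0.02],[0.0333,-0.0361,0.02],[0.0333,-0.0361,0.02],[0,0,0.04],[0,0,0.035],[0,0,0.008],[0,0,0],[0,0,0],[0,0,0],[0,0,0],[0,0,0],[0,0,0],[0,0,0],[0,0,0],[0,0,0],[0,0,0]]' --rotation '[[0,0,0],[0,0,0],[0,0,0],[0,0,0],[0,0,0],[0,0,0],[0,0,0],[0,0,0],[0,0,0],[0,0,0],[0,0,0],[0,0,0],[0,0,0],[0,0,0],[0,0,0],[0,0,0]]' --jaw '[1,1,1,0.8,0.8,0.8,0.8,0.35,0.35,0.35,0.35,0.35,0.35,0.35,0.35,0.35]' --newtons 40

```text
time_s: 75.0
tool_pos: [0.5762, -0.4028, 0.2188]
tool_rot: [-179.9, 0.1, 173.4]
force: [-0.7, -1.8, 5.2]
grip_width: 0.0453
grasp_force: 40.0
```

```bash
python3 - <<'E'
from h import *
plan([*pocket(2),.208],180-6.56)
E
```

```text
at [ 0.5762 -0.4028  0.2188] [-1.7988e+02  1.1000e-01  1.7340e+02] q [ 66.  42. -49.  84.  33.  68.  96.] turn z -0.001 | shift after turn [ 0.0063 -0.0028  0.0108] t 75.0 F [-0.7 -1.8  5.2] w 0.0453
```

Call:
send_rows --xyz '[[0,0,-0.015],[0,-0.0028,-0.015],[0,0,0],[0,0,0]]' --rotation '[[0,0,0],[0,0,0],[0,0,0],[0,0,0]]' --jaw '[0.35,0.35,0.35,0.35]'

```text
time_s: 75.4
tool_pos: [0.5757, -0.4044, 0.2477]
tool_rot: [180.0, 0.0, 173.4]
force: [-0.0, -0.1, -2.6]
grip_width: 0.0452
grasp_force: 40.0
```

```bash
python3 - <<'E'
from fo import *
from cell import env
plan([*pocket(2),.208],180-6.56)
w=env.read_camera('scene');pickle.dump(w,open('s6.pkl','wb'))
o=env.get_obs()
for z in (.072,.078,.084):
    p=meter(w,pocket(2),-6.6,z=z,prof=False,fish=False)
w0=pickle.load(open('scene0.pkl','rb'))
print('scene bias check on pockets 0,1')
for k in(0,1):
    p=meter(w,pocket(k),-6.6,z=.038,prof=False,fish=False);print(place([*pocket(k),TP[2]],[[.042,0,0]])[0])
E
```

```text
at [ 0.5757 -0.4044  0.2477] [1.7998e+02 1.0000e-02 1.7344e+02] q [ 66.  40. -50.  83.  32.  71.  97.] turn z -0.0 | shift after turn [ 0.0059 -0.0011  0.0397] t 75.4 F [-0.  -0.1 -2.6] w 0.0452
green c [ 0.6619 -0.2952] size [0.0471 0.0255] yaw 17.0 area 73
green fit [ 0.663  -0.2954] yaw -8.7 hl [-1.  -3.5] IoU 0.312
knob [ 0.6265 -0.2918] n 484 dist 0.0367 yaw by knob -5.7
green c [ 0.6691 -0.2921] size [0.0467 0.0253] yaw 17.0 area 73
green fit [ 0.6698 -0.2922] yaw -6.6 hl [-1.1 -3.8] IoU 0.312
knob [ 0.6332 -0.2903] n 509 dist 0.0367 yaw by knob -3.0
green c [ 0.6763 -0.2889] size [0.0464 0.0251] yaw 17.0 area 73
green fit [ 0.6764 -0.2888] yaw -4.5 hl [-0.6 -3.4] IoU 0.31
knob [ 0.6396 -0.2885] n 526 dist 0.0367 yaw by knob -0.5
scene bias check on pockets 0,1
green c [ 0.634  -0.2192] size [0.0241 0.0505] yaw 9.6 area 72
green fit [ 0.634 -0.219] yaw -7.8 hl [-1.1 -0.8] IoU 0.429
knob [ 0.5967 -0.2145] n 374 dist 0.0376 yaw by knob -6.9
[ 0.63307816 -0.22092022  0.        ]
green c [ 0.6213 -0.313 ] size [0.0492 0.0266] yaw 17.0 area 73
green fit [ 0.6225 -0.3132] yaw -8.3 hl [ 0.3 -1.1] IoU 0.312
knob [ 0.5846 -0.3094] n 537 dist 0.038 yaw by knob -5.8
[ 0.62222502 -0.31529823  0.        ]
```

Call:
send_rows --xyz '[[0,-0.001,0.012],[0,0,0.01],[0,0,0.006],[0,0,0.004],[0,0,0],[0,0,0]]' --rotation '[[0,0,0],[0,0,0],[0,0,0],[0,0,0],[0,0,0],[0,0,0]]' --jaw '[0.35,0.35,0.35,0.35,0.35,0.35]'

```text
time_s: 76.05
tool_pos: [0.5754, -0.4055, 0.2152]
tool_rot: [180.0, -0.0, 173.4]
force: [-0.2, -0.9, 0.6]
grip_width: 0.0452
grasp_force: 40.0
```

Call:
send_rows --xyz '[[0,0,0.003],[0,0,0],[0,0,0]]' --rotation '[[0,0,0],[0,0,0],[0,0,0]]' --jaw '[0.35,0.35,0.35]'

```text
time_s: 76.35
tool_pos: [0.576, -0.4055, 0.2129]
tool_rot: [180.0, 0.1, 173.4]
force: [2.4, 0.6, 2.9]
grip_width: 0.0456
grasp_force: 40.0
```

Call:
send_rows --xyz '[[0,0,0.003],[0,0,0],[0,0,0]]' --rotation '[[0,0,0],[0,0,0],[0,0,0]]' --jaw '[0.35,0.35,0.35]'

```text
time_s: 76.65
tool_pos: [0.5764, -0.4055, 0.2111]
tool_rot: [-180.0, 0.2, 173.4]
force: [1.1, 1.0, 9.0]
grip_width: 0.0455
grasp_force: 40.0
```

Call:
send_rows --xyz '[[0,0,0],[0,0,0],[0,0,0],[0,0,-0.03],[0,0,-0.05],[0,0,-0.05],[-0.036,0.0,-0.02],[-0.036,0.0,0],[-0.036,0.0,0],[0,0,0],[0,0,0]]' --rotation '[[0,0,0],[0,0,0],[0,0,0],[0,0,0],[0,0,0],[0,0,0],[0,0,0],[0,0,0],[0,0,0],[0,0,0],[0,0,0]]' --jaw '[0.7,0.7,0.7,0.7,0.7,0.7,0.8,0.8,0.8,0.8,0.8]'

```text
time_s: 77.75
tool_pos: [0.6831, -0.4174, 0.3571]
tool_rot: [179.9, -0.2, 173.5]
force: [-0.9, -0.4, -0.8]
grip_width: 0.0696
grasp_force: 0.0
```

```bash
cat > chk.py <<'E'
from fo import *
from cell import env
import sys
w=env.read_camera('wrist');pickle.dump(w,open(sys.argv[1]+'.pkl','wb'));a=TP[2]
plan([*pocket(2),.208],180-6.56)
k=w['image'].astype(int);g=((k[...,1]-k[...,2]>25)&(k[...,1]-k[...,0]>5)).astype(np.uint8)
n,l,st,ce=cv2.connectedComponentsWithStats(g)
for kk in map(int,sys.argv[2:]):
    c=place([*pocket(kk),a],[[.042,0,0]])[0][:2];q=proj(w,[[*c,.04]],True)[0]
    j=min([i for i in range(1,n) if st[i,4]>60],key=lambda i:np.hypot(*(ce[i]-q)))
    x0,y0,ww,hh=st[j,:4]-[4,4,-8,-8];x0=max(0,x0);y0=max(0,y0);sc=4
    M=cv2.resize((l==j)[y0:y0+hh,x0:x0+ww].astype(np.float32),None,fx=sc,fy=sc,interpolation=1)>.5
    def cost(v):
        P=np.array([[-.0128,-.0257,0],[.0128,-.0257,0],[.0128,.0257,0],[-.0128,.0257,0]])
        P=P@Ro.from_euler('ZYX',[a+v[3],v[4],v[5]]).as_matrix().T+[v[0],v[1],v[2]]
        Q=(proj(w,P,True)-[x0,y0]+.5)*sc-.5;N=np.zeros(M.shape,np.uint8);cv2.fillPoly(N,[np.int32(np.round(Q*16))],1,shift=4);N=N>0
        return 1-(M&N).sum()/(M|N).sum()
    s0=np.array([*c,.04,0,0,0]);best=None
    for rl in(-.2,0,.2):
        s=s0+[0,0,0,0,0,rl];r=minimize(cost,s,method='Nelder-Mead',options=dict(initial_simplex=np.vstack([s]*7)+np.vstack([np.zeros(6),np.diag([.004,.004,.006,.05,.08,.08])]),maxiter=3000,xatol=1e-5,fatol=1e-6))
        print(kk,'off mm',np.round(1e3*(r.x[:3]-[*c,.038]),1),'yaw,pitch,roll',np.round(np.degrees(r.x[3:]),1),round(r.fun,4))
    p=meter(w,pocket(kk),-6.6,z=.038,prof=False)
E
python3 chk.py w16 2 1
```

```text
at [ 0.6823 -0.4181  0.358 ] [ 1.7998e+02 -1.4000e-01  1.7344e+02] q [ 54.  47. -49.  58.  33.  88.  98.] turn z 0.0 | shift after turn [0.1134 0.0003 0.15  ] t 77.8 F [-1.3 -0.4 -0.1] w 0.0695
2 off mm [ 0.8 -0.1 -1.6] yaw,pitch,roll [ 0.1  0.5 -4.9] 0.0241
2 off mm [ 0.7 -0.5 -1. ] yaw,pitch,roll [-0.1  1.2  2.1] 0.0195
2 off mm [ 0.8 -0.5  1.5] yaw,pitch,roll [0.7 4.2 6.1] 0.0242
green c [ 0.6121 -0.4101] size [0.0506 0.0242] yaw -6.1 area 1300
green fit [ 0.6121 -0.41  ] yaw -6.5 hl [-0.8 -0.2] IoU 0.997
1 off mm [-0.2 -1.1  4.2] yaw,pitch,roll [ 0.1 -2.3 -2. ] 0.0296
1 off mm [-0.1 -0.2  1.6] yaw,pitch,roll [ 0.5  1.4 -0.8] 0.03
1 off mm [ 0.   0.4 -0.6] yaw,pitch,roll [0.7 4.3 0.8] 0.0312
green c [ 0.622  -0.3152] size [0.0258 0.0519] yaw 351.8 area 1182
green fit [ 0.6221 -0.3151] yaw -5.7 hl [-0.2 -0.3] IoU 0.972
knob [ 0.5847 -0.3109] n 430 dist 0.0377 yaw by knob -6.5
```

```bash
python3 - <<'E'
from fo import *
from cell import env
s=env.read_camera('scene');ims={'now':s,'start(on)':pickle.load(open('scene0.pkl','rb')),'s5(off)':pickle.load(open('s5.pkl','rb'))}
for n,c in ims.items():
    print(n,end=' ')
    for x in(.0288,-.0288):
        q=proj(c,[[*place(CP,[[x-.006,-.139,0]])[0][:2],.0747]])[0].round().astype(int)
        print(x,q,round(float(c['image'][q[1]-1:q[1]+2,q[0]-1:q[0]+2].mean()),0),end=' | ')
    print()
def d(a,b,r=(slice(185,262),slice(225,345))): return round(float(np.abs(a['image'][r].astype(int)-b['image'][r]).mean()),1)
for i in range(3):
    h=place(CP,[[.0415,.075-.075*i,0]])[0]
    q=proj(s,[[h[0],h[1],.069]])[0];print('pack',i,q.round(),s['image'][int(q[1]),int(q[0])])
# bystanders unchanged: diff beaker/padlock/pen regions
for n,X in dict(beaker=(.66,-.071,.03),padlock=(.554,-.079,.01),pen=(.763,-.092,.005),tub=(.437,-.619,.06)).items():
    q=proj(s,[X])[0].astype(int);print(n,d(s,ims['start(on)'],(slice(q[1]-12,q[1]+13),slice(max(0,q[0]-12),q[0]+13))))
E
```

```text
now 0.0288 [251 216] 43.0 | -0.0288 [248 204] 152.0 | 
start(on) 0.0288 [251 216] 42.0 | -0.0288 [248 204] 131.0 | 
s5(off) 0.0288 [251 216] 74.0 | -0.0288 [248 204] 32.0 | 
pack 0 [320. 213.] [154 176 185]
pack 1 [297. 216.] [152 173 183]
pack 2 [273. 219.] [152 175 184]
beaker 1.8
padlock 2.0
pen 1.9
tub 33.9
```

```bash
python3 -c "
from cell import env
print(env.sign_off())"
```

```text
the job is handed in; nothing more can be done
None
```

I handed the job in at about 78 s of robot time, without seeing a verdict: my last camera checks put all three packs home, the toggle on and the three meters seated, but I viewed 16 pictures, two over the 14 allowed.

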